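Unstack the tube racks into their bench trays

TASK

The empty tube racks have been left in one stack on the gel bench. Take the stack apart from the top down, one rack at a time, and set each rack upright and flat inside the shallow tray that is cut to its size (every rack has its own tray, a little longer and wider than itself), letting go of each before taking the next. Do not tip any rack over, and leave the bottle and the tip box where they are.

Things in the scene. Friction and masses are not known exactly. Their poses are not given: they have to be found in the camera images.
- rack_strip: Long narrow rack with a single row of 8 small holes: a white plastic tube rack, a plain upright block 84 long (own x) x 18 wide (own y) x 30 mm high (own z up), with dark holes in its top that are only marks. At the start it lies on top of the small rack. Loose, light (under 0.2 kg). Origin: centre of its underside.
- rack_small: Shortest rack, 3 x 2 holes: a white plastic tube rack, a plain upright block 60 long (own x) x 40 wide (own y) x 40 mm high (own z up), with dark holes in its top that are only marks. At the start it stands on the medium rack, under the strip rack. Loose, light (under 0.2 kg). Origin: centre of its underside.
- rack_medium: Middle-sized rack with 4 x 2 wide holes: a white plastic tube rack, a plain upright block 88 long (own x) x 50 wide (own y) x 40 mm high (own z up), with dark holes in its top that are only marks. At the start it stands on the large rack, under the small rack. Loose, light (under 0.2 kg). Origin: centre of its underside.
- rack_large: Biggest rack, 6 x 3 holes: a white plastic tube rack, a plain upright block 116 long (own x) x 60 wide (own y) x 40 mm high (own z up), with dark holes in its top that are only marks. At the start it is the bottom of the stack, standing on the bench. Loose, light (under 0.2 kg). Origin: centre of its underside.
- tray_strip: Place of the strip rack: shallow open aluminium tray fixed to the bench, pocket 100 (own x) x 34 mm (own y), 8 mm more than the strip rack on every side; walls 3 mm thick, outside 106 x 40 mm. Origin: centre of its underside, on the bench; the inner floor (dark mat) is 3 mm above the origin and the rim 9 mm above it (6 mm above the floor).
- tray_small: Place of the small rack: shallow open aluminium tray fixed to the bench, pocket 76 (own x) x 56 mm (own y), 8 mm more than the small rack on every side; walls 3 mm thick, outside 82 x 62 mm. Origin: centre of its underside, on the bench; the inner floor (dark mat) is 3 mm above the origin and the rim 9 mm above it (6 mm above the floor).
- tray_medium: Place of the medium rack: shallow open aluminium tray fixed to the bench, pocket 104 (own x) x 66 mm (own y), 8 mm more than the medium rack on every side; walls 3 mm thick, outside 110 x 72 mm. Origin: centre of its underside, on the bench; the inner floor (dark mat) is 3 mm above the origin and the rim 9 mm above it (6 mm above the floor).
- tray_large: Place of the large rack: shallow open aluminium tray fixed to the bench, pocket 132 (own x) x 76 mm (own y), 8 mm more than the large rack on every side; walls 3 mm thick, outside 138 x 82 mm. Origin: centre of its underside, on the bench; the inner floor (dark mat) is 3 mm above the origin and the rim 9 mm above it (6 mm above the floor).
- bottle: Bystander: upright amber bottle, 54 mm diameter, 120 mm high, loose. Origin: centre of its underside.
- tip_box: Bystander: closed pipette-tip box, grey with orange lid, 117 (own x) x 80 x 58 mm high, loose. Origin: centre of its underside.

How it is judged:
On the way, in this order (a step that is already met when the one before it is completed fails the run):
1. the strip rack lies flat in its own tray, let go (x of rack_strip in the frame of tray_strip between -0.012 and 0.012 m and y of rack_strip in the frame of tray_strip between -0.012 and 0.012 m and z of rack_strip in the frame of tray_strip between 0 and 0.006 m and angle between rack_strip's own z axis and vertical below 0.06 rad and contact force between the fingers and rack_strip below 0.3 N and linear speed of rack_strip below 0.02 m/s), for 0.2 s.
2. the small rack lies flat in its own tray, let go (x of rack_small in the frame of tray_small between -0.012 and 0.012 m and y of rack_small in the frame of tray_small between -0.012 and 0.012 m and z of rack_small in the frame of tray_small between 0 and 0.006 m and angle between rack_small's own z axis and vertical below 0.06 rad and contact force between the fingers and rack_small below 0.3 N and linear speed of rack_small below 0.02 m/s), for 0.2 s.
3. the medium rack lies flat in its own tray, let go (x of rack_medium in the frame of tray_medium between -0.012 and 0.012 m and y of rack_medium in the frame of tray_medium between -0.012 and 0.012 m and z of rack_medium in the frame of tray_medium between 0 and 0.006 m and angle between rack_medium's own z axis and vertical below 0.06 rad and contact force between the fingers and rack_medium below 0.3 N and linear speed of rack_medium below 0.02 m/s), for 0.2 s.
4. the large rack lies flat in its own tray, let go (x of rack_large in the frame of tray_large between -0.012 and 0.012 m and y of rack_large in the frame of tray_large between -0.012 and 0.012 m and z of rack_large in the frame of tray_large between 0 and 0.006 m and angle between rack_large's own z axis and vertical below 0.06 rad and contact force between the fingers and rack_large below 0.3 N and linear speed of rack_large below 0.02 m/s), for 0.2 s.
At the end, for the whole second after the job is handed in: Every rack (strip, small, medium, large) lies flat inside the pocket of its own tray: origin within 12 mm of the tray centre along each tray axis, underside on the tray floor within 3 mm, tilt under 0.06 rad, released and at rest (all of step 1 and all of step 2 and all of step 3 and all of step 4); the robot touches nothing.
It fails at once if the bottle or the tip box is moved by more than 20 mm, or the bottle is tipped (distance of any of bottle, tip_box from where it was at the start of the episode above 0.02 m or angle between bottle's own z axis and vertical above 0.3 rad).
It fails at once if a rack is tipped over (by more than 0.8 rad) (angle between any of rack_strip, rack_small, rack_medium, rack_large's own z axis and vertical above 0.8 rad).
It also fails if it takes over 120 s, if anything falls off the work surface, if the arm or the gripper's body presses on something with over 40 N, if the wrist force passes 120 N, or if a joint passes its speed limit or range.

ROBOT

A 6-joint arm with a two-finger parallel gripper is mounted at the origin on the work surface. World frame = base frame: x ahead of the robot, y to its left, z up, the work surface at z = 0. Lengths are in m, angles in rad, forces in N, time in s.
With the tool pointing down it reaches from about 0.35 to 0.85 m from the base axis. Payload 8.1 kg.
Tool frame: the origin (TCP) lies between the finger pads; the fingertips stand 14 mm ahead of it and the grasp point (between the pads) lies 5 mm behind it; z points along the fingers, y is the direction in which the jaws open and shut (so a half turn about z gives the same grasp; the last joint's range is limited). The gripper opens to 93 mm and grips with 3 to 60 N. Pads are 15 mm wide; open, the fingers measure 128 mm over their backs; the gripper's body (75 mm by 188 mm) begins 65 mm behind the grasp point.
Start: joints at [-1.231, 0.13, 1.488, -0, 1.523, -0.085], TCP at [0.247, -0.547, 0.233] pointing down, gripper open.
Joint ranges: [-2.96, 2.96], [-0.89, 2.26], [0.02, 2.5], [-1.34, 4.48], [0, 2.73], [-2.66, 2.66]. Speed limits (rad/s): [2.39, 2.39, 2.79, 3.14, 3.14, 3.14].

INTERFACE

Orientations are given as a rotation vector (axis times angle).
In Python, from plant import robot gives the robot as it stands.
- The arm moves only by the tool step_arm, never from a script. Its argument "targets" is a list of rows, each an object of numbers: "tx", "ty", "tz": the shift along the tool's x, y, z in mm; "ax", "ay", "az": the turn, a rotation vector about the tool's x, y, z in rad; "grip": the closure in counts, from 0 (fully open) to 255 (shut). In form: [{"tx": .., "ty": .., "tz": .., "ax": .., "ay": .., "az": .., "grip": ..}, ...]. A call has 1 to 20 rows; each row shifts and turns the commanded pose from where the row before left it, along the tool's axes as they then stand; what a row does not reach is not made up. A row lasts 1/10 s, in which the tool goes at most 50 mm and 8.59 degrees, less where a joint would pass 70% of its speed; a pose out of reach is approached as far as the arm can. A call with a gripper value outside its range is refused whole. The fingers move at their own pace and stop on an object; "squeeze" is the grip in N (left out, the last holds). Time passes only in rows, so rows that do not move let the fingers close. It gives the time, the measured TCP pose, the force and the opening at its end, in the units of the state.
- robot.read_state(): the state, without advancing time (a new reading comes with each control period).
- robot.read_camera(name): name is "side" or "top" or "wrist"; returns a dict with "frame" (480x640x3 uint8, blue, green, red), "fx", "fy", "cx", "cy" (pixels), "R" (3x3) and "t" (3): a world point X has camera coordinates R X + t. Camera axes: x right, y down, z forward; pixel columns grow to the right and rows downward; lengths in m; the calibration is good to about 2 mm. A picture is of the moment at which its call begins. There is no depth.
- robot.close_job(): hands the job in, once; it reports no verdict.
The state is a dict: "t": time; "q": joint angles; "dq": joint speeds; "joint_torque": joint torques, N m; "tool_pos": TCP position; "orientation": TCP orientation; "force": force on the tool from outside, world axes, zero at the start; "wrist_torque": the same for the moment, N m; "opening": finger opening in m.
Only numpy, scipy, OpenCV 4.12 (cv2) and the standard library are available. Lean on these libraries where they do the work, as an engineer would, in place of code of your own. Each camera call takes 0.05 s, during which the arm holds its last target.

## Working session

There is one attempt and no reset: what is moved stays moved. The work goes in short steps, Python scripts to look and compute and a tool call to move; the robot and the scene stay as the last step left them, time stands still between calls to the robot, and variables do not carry over. Pictures are saved under pics/ and viewed, and the job is handed in when it is done.

Besides the shell and the picture viewer there is one more tool, called after ">>>" as name(argument=value, ...) on one line, values as JSON. step_arm: Moves the arm, as the interface text tells. Its arguments: {"type":"object","properties":{"targets":{"type":"array"},"squeeze":{"type":"number"}},"required":["targets"]}

```bash
ls; mkdir -p pics; python3 - <<'E'
from plant import robot
import cv2
s=robot.read_state(); print(s)
for n in ("top","side","wrist"):
    c=robot.read_camera(n); cv2.imwrite(f"pics/{n}0.png",c["frame"]); print(n,c["fx"],c["cx"],c["cy"],c["R"],c["t"])
E
```

```text
pics
{'t': 0.0, 'q': array([-1.23144801e+00,  1.31163283e-01,  1.48926370e+00,  9.54275778e-06,
        1.52295139e+00, -8.54338625e-02]), 'dq': array([ 3.88089236e-04, -1.97519327e-03, -9.00304409e-04, -2.20344799e-04,
        5.94434801e-05,  4.08654497e-04]), 'joint_torque': array([ 6.58323188e-05, -5.59848797e+01, -4.91749871e+01,  7.67670991e-02,
        3.59538943e-02, -1.57915438e-04]), 'tool_pos': array([ 0.247104  , -0.54618077,  0.23159469]), 'orientation': array([-3.06926745e+00, -6.61866650e-01,  3.40115057e-04]), 'force': array([-0.10107099, -0.3094452 , -0.18823093]), 'wrist_torque': array([0.05196681, 0.01762469, 0.01774354]), 'opening': 0.09340879113764312}
top 478.61416199362793 322.29434283958517 238.92420504828317 [[ 0.00819759 -0.99995862  0.0039438 ]
 [-0.98613217 -0.00873788 -0.16573171]
 [ 0.16575931 -0.00253051 -0.98616299]] [0.0375329  0.60664993 0.94855079]
side 556.5695680719195 320.3871322950976 251.23625621870022 [[-0.82646572 -0.5627975   0.01460797]
 [-0.33256449  0.46710439 -0.81927672]
 [ 0.45426344 -0.68196222 -0.57321223]] [0.49677085 0.26298938 0.95463148]
wrist 416.7754754929859 310.2896755638424 243.07467485135 [[ 0.41329567 -0.91059573 -0.00145137]
 [-0.87974874 -0.39970535  0.25744472]
 [-0.23500818 -0.10512395 -0.96629194]] [-0.59958916 -0.03036022  0.38899202]
```

View pics/top0.png

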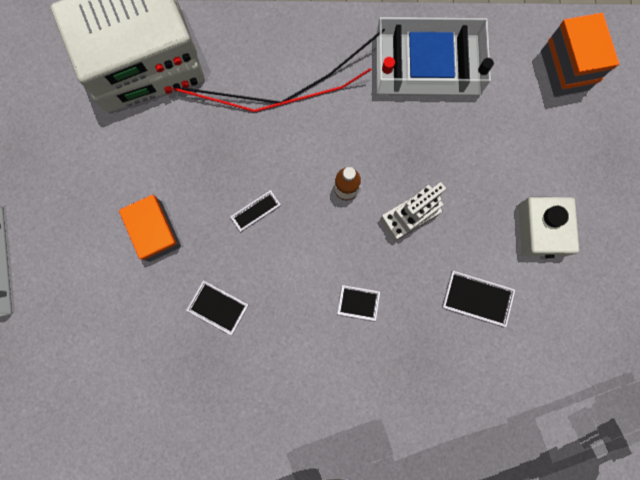

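View pics/side0.png

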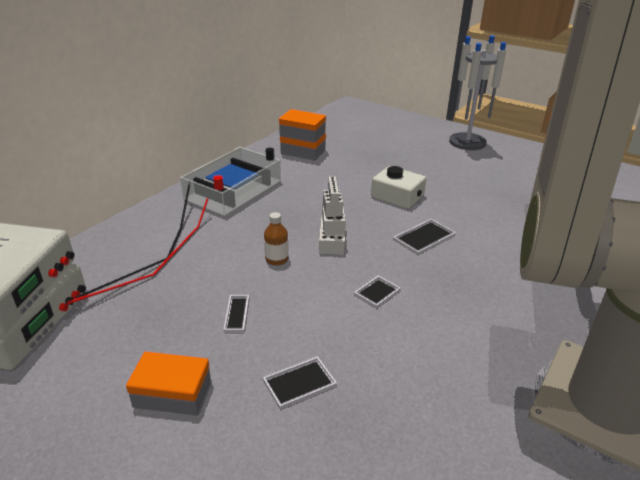

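View pics/wrist0.png

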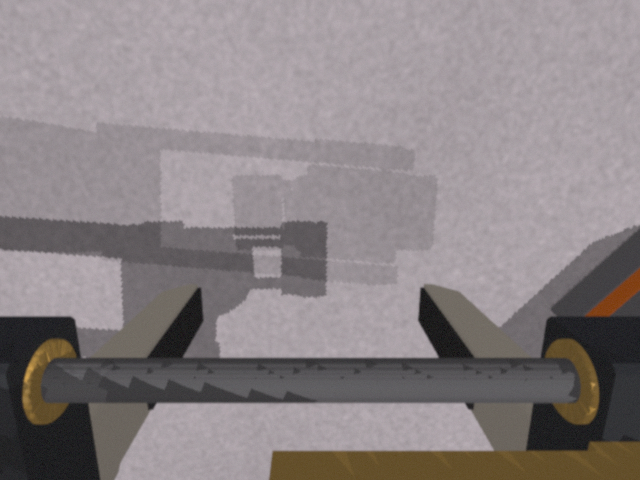

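The top view shows the stack near (412,212). The trays are: strip (255,211), small (359,303), medium (217,307), large (480,298). The bottle is near (347,183) and the tip box near (150,228). Next I measure the trays from their dark mats and look at the stack enlarged.

```bash
cat > h.py <<'E'
import numpy as np, cv2
def ray(c,u,v,z):
    d=c["R"].T@np.array([(u-c["cx"])/c["fx"],(v-c["cy"])/c["fy"],1.]); o=-c["R"].T@c["t"]
    return o+d*(z-o[2])/d[2]
def rect(c,cnt,z):
    P=np.array([ray(c,p[0],p[1],z)[:2] for p in cnt.reshape(-1,2)])
    (cx,cy),(w,h),a=cv2.minAreaRect((P*1000).astype(np.float32))
    if w<h: w,h,a=h,w,a+90
    a=(a+90)%180-90
    return cx,cy,w,h,a
E
python3 - <<'E'
from plant import robot
from h import *
for n in ("top","side"):
    c=robot.read_camera(n); f=c["frame"]
    m=(f.max(2)<70).astype(np.uint8)
    cs,_=cv2.findContours(m,cv2.RETR_EXTERNAL,cv2.CHAIN_APPROX_NONE)
    print(n,"cam",-c["R"].T@c["t"])
    for k in cs:
        if cv2.contourArea(k)<150: continue
        r=rect(c,k,.003)
        if r[2]<160: print(np.round(cv2.boundingRect(k)),np.round(r,1))
    (x0,x1,y0,y1)=(370,460,170,250) if n=="top" else (290,370,165,265)
    cv2.imwrite(f"pics/{n}z.png",cv2.resize(f[y0:y1,x0:x1],None,fx=6.5 if n=="top" else 6,fy=6.5 if n=="top" else 6,interpolation=cv2.INTER_CUBIC))
E
```

```text
top cam [0.4406982  0.0452325  1.03581879]
[579 419  43  29] [ 211.7 -529.    84.    34.9  -65.8]
[341 289  35  28] [477.2 -35.2  68.8  49.4  81.1]
[192 285  52  46] [464.6 265.5  96.9  59.8  62.7]
[446 275  65  48] [ 488.3 -292.9  125.8   69.2   73.2]
[544 206  24  22] [ 669.6 -472.2   54.5   42.9  -63.5]
[145 200  35  62] [626.  384.  136.5  67.4  -8.5]
[235 195  42  33] [676.3 191.3  92.9  27.1 -54.8]
[116  84  42  22] [942.4 471.1  90.9  43.6 -70.3]
[104  62  44  24] [999.9 501.9  97.9  30.5 -65.4]
[478  58  16  17] [1026.9 -333.9   45.6   24.9  -32. ]
[541  43  54  54] [1004.8 -502.2  144.8   89.6   44.2]
[552  27  59  57] [1039.1 -535.4  155.4   97.7   45.6]
[457  25  12  54] [ 1.0636e+03 -2.8240e+02  1.3550e+02  2.5200e+01 -8.0000e-01]
[393  25   9  53] [1063.2 -128.8  132.8   18.9   -1.1]
side cam [0.06437082 0.8077605  0.7554107 ]
[133 371  77  43] [607.8 418.5 136.2  79.1  64.3]
[268 362  62  41] [466.2 265.9  96.6  56.   62.7]
[ 21 302  33  41] [981.4 436.4 111.9  36.3 -70.8]
[228 299  17  29] [677.4 191.2  85.7  26.6 -54.6]
[361 280  33  23] [478.7 -35.5  63.5  45.9  81.1]
[ 11 267  32  41] [1098.4  383.6  132.4   42.9  -65.7]
[400 223  49  27] [ 490.2 -293.2  117.4   63.4   73.1]
[231 158  31  14] [ 1.1059e+03 -3.3130e+02  1.1830e+02  3.3200e+01  4.0000e-01]
[282 142  43  17] [1015.4 -520.   139.6  116.3   42.9]
[450 137  36  13] [ 609.6 -885.5  122.5   92.7   42.3]
```

View pics/topz.png

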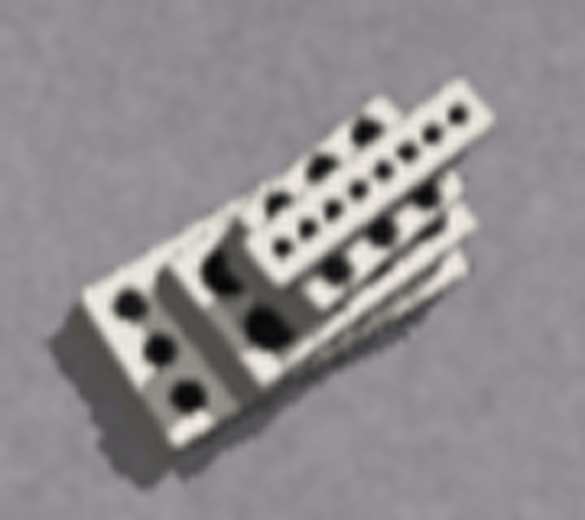

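View pics/sidez.png

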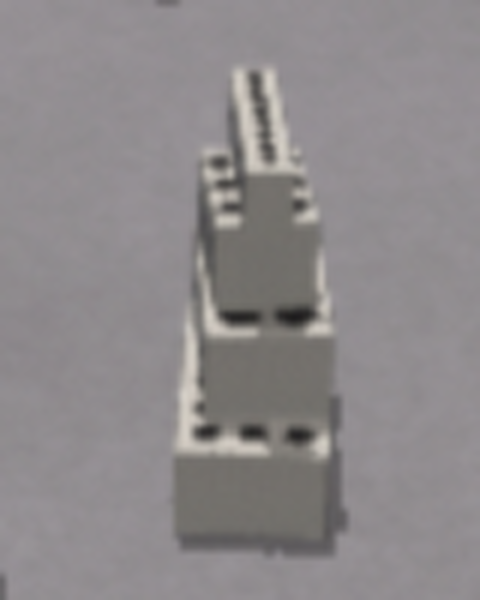

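```bash
cat >> h.py <<'E'
def unz(x,y,x0,y0,k): return x0+(x+.5)/k-.5, y0+(y+.5)/k-.5
def plan(s,x,y,ztcp,ang):
    """ang: long axis world deg; jaw (tool y) must be at ang+90. returns az (rad) and shift in tool axes AFTER turn, mm"""
    from scipy.spatial.transform import Rotation as R
    Rt=R.from_rotvec(s["orientation"]).as_matrix()
    yaw=np.degrees(np.arctan2(Rt[1,1],Rt[0,1]))
    d=(ang+90-yaw+90)%180-90
    az=-np.radians(d)
    R2=R.from_euler('z',d,degrees=True).as_matrix()@Rt
    sh=1000*R2.T@(np.array([x,y,ztcp])-s["tool_pos"])
    print("toolz",Rt[:,2].round(4),"jawyaw",round(yaw,2),"az",round(az,3),"or",round(az-np.sign(az)*np.pi,3),"q6",s["q"][5].round(3),"shift after turn",sh.round(1), "world",((np.array([x,y,ztcp])-s["tool_pos"])*1000).round(1))
E
python3 - <<'E'
from plant import robot
from h import *
c=robot.read_camera("top"); s=robot.read_state()
P=lambda x,y,z: ray(c,*unz(x,y,370,170,6.5),z)
a,b=P(283,248,.15),P(457,115,.15)
print("strip c",(a+b)/2,np.linalg.norm(a-b),np.degrees(np.arctan2(*(b-a)[1::-1])))
k=[P(*p,.12) for p in [(278,203),(322,167),(367,130),(335,270),(380,232),(425,193)]]
print("small c",np.mean(k,0),np.linalg.norm(k[2]-k[0]),np.linalg.norm(k[0]-k[3]),np.degrees(np.arctan2(*(k[2]+k[5]-k[0]-k[3])[1::-1])))
for p in [(240,238),(275,285),(495,118),(460,78)]: print("stripcorner",P(*p,.15))
for p in [(82,292),(175,448)]: print("large corner",P(*p,.04))
for p in [(165,268),(262,385)]: print("med corner",P(*p,.08))
cs=robot.read_camera("side")
S=lambda x,y,z: ray(cs,*unz(x,y,290,165,6),z)
print("side strip ends", S(243,172,.15),S(293,172,.15),S(236,68,.15),S(270,68,.15))
print("bottle cap top",ray(c,349,172,.12)); print("bottle side cap", ray(cs,275,216,.12))
plan(s,*((a+b)/2)[:2],.147,np.degrees(np.arctan2(*(b-a)[1::-1])))
E
```

```text
strip c [ 0.67149303 -0.15510812  0.15      ] 0.06613324701642796 -52.10860749295575
small c [ 0.67370415 -0.15593345  0.12      ] 0.03597311755108717 0.026556827332166327 -49.62233899637956
stripcorner [ 0.65406736 -0.1165044   0.15      ]
stripcorner [ 0.64010026 -0.12642109  0.15      ]
stripcorner [ 0.69099342 -0.1923691   0.15      ]
stripcorner [ 0.70308474 -0.18245626  0.15      ]
large corner [ 0.66194075 -0.0844182   0.04      ]
large corner [ 0.610377   -0.11399175  0.04      ]
med corner [ 0.66102084 -0.10545228  0.08      ]
med corner [ 0.62379819 -0.13518368  0.08      ]
side strip ends [ 0.65353163 -0.11156763  0.15      ] [ 0.63842495 -0.12244742  0.15      ] [ 0.70186017 -0.17977792  0.15      ] [ 0.69103807 -0.18760513  0.15      ]
bottle cap top [ 0.72997498 -0.00908705  0.12      ]
bottle side cap [ 0.72431987 -0.00166697  0.12      ]
toolz [-2.e-04  6.e-04 -1.e+00] jawyaw -65.66 az 1.334 or -1.807 q6 -0.085 shift after turn [ -48.3 -575.1   85.7] world [424.3 391.4 -85.3]
```

>>> step_arm(targets=[{"az":-0.139},{"az":-0.139},{"az":-0.139},{"az":-0.139},{"az":-0.139},{"az":-0.139},{"az":-0.139},{"az":-0.139},{"az":-0.139},{"az":-0.139},{"az":-0.139},{"az":-0.139},{"az":-0.139},{"tz":0},{"tz":0}])

```text
schema error: expected keys tx, ty, tz, ax, ay, az, grip
```

>>> step_arm(targets=[{"ty":20,"tx":2,"tz":-2},{"ty":36,"tx":3,"tz":-2},{"ty":36,"tx":3,"tz":-2},{"ty":36,"tx":3,"tz":-2},{"ty":36,"tx":3,"tz":-2},{"ty":36,"tx":3,"tz":-2},{"ty":36,"tx":3},{"ty":36,"tx":3},{"ty":36,"tx":3},{"ty":36,"tx":3},{"ty":36,"tx":3},{"ty":36,"tx":3},{"ty":36,"tx":3},{"ty":36,"tx":3},{"ty":36,"tx":3},{"ty":36,"tx":3},{"ty":15},{"tz":0},{"tz":0}])

```text
schema error: expected keys tx, ty, tz, ax, ay, az, grip
```

```bash
python3 - <<'E'
from plant import robot
from h import *
s=robot.read_state(); plan(s,.6713,-.153,.142,-52.3); print(s["tool_pos"],s["force"])
c=robot.read_camera("wrist"); cv2.imwrite("pics/w1.png",c["frame"])
c=robot.read_camera("top"); cv2.imwrite("pics/t1.png",c["frame"])
E
```

```text
toolz [-1.e-04  4.e-04 -1.e+00] jawyaw -65.66 az 1.338 or -1.804 q6 -0.085 shift after turn [ -52.1 -576.1   90.6] world [424.  393.6 -90.4]
[ 0.24726415 -0.54655152  0.23239936] [ 1.11681725 -1.13164625  0.34895293]
```

View pics/w1.png

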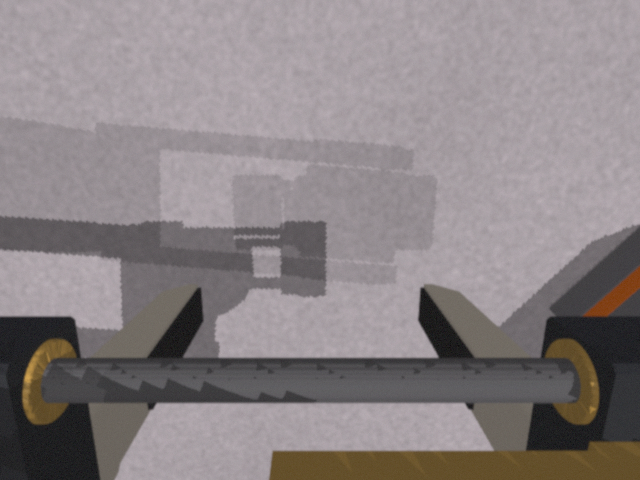

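>>> step_arm(targets=[{"tx":0,"ty":0,"tz":0,"ax":0,"ay":0,"az":-0.139,"grip":0},{"tx":0,"ty":0,"tz":0,"ax":0,"ay":0,"az":-0.139,"grip":0},{"tx":0,"ty":0,"tz":0,"ax":0,"ay":0,"az":-0.139,"grip":0},{"tx":0,"ty":0,"tz":0,"ax":0,"ay":0,"az":-0.139,"grip":0},{"tx":0,"ty":0,"tz":0,"ax":0,"ay":0,"az":-0.139,"grip":0},{"tx":0,"ty":0,"tz":0,"ax":0,"ay":0,"az":-0.139,"grip":0},{"tx":0,"ty":0,"tz":0,"ax":0,"ay":0,"az":-0.139,"grip":0},{"tx":0,"ty":0,"tz":0,"ax":0,"ay":0,"az":-0.139,"grip":0},{"tx":0,"ty":0,"tz":0,"ax":0,"ay":0,"az":-0.139,"grip":0},{"tx":0,"ty":0,"tz":0,"ax":0,"ay":0,"az":-0.139,"grip":0},{"tx":0,"ty":0,"tz":0,"ax":0,"ay":0,"az":-0.139,"grip":0},{"tx":0,"ty":0,"tz":0,"ax":0,"ay":0,"az":-0.139,"grip":0},{"tx":0,"ty":0,"tz":0,"ax":0,"ay":0,"az":-0.139,"grip":0},{"tx":0,"ty":0,"tz":0,"ax":0,"ay":0,"az":0,"grip":0}])

```text
t: 1.85
tool_pos: [0.2473, -0.5467, 0.2327]
orientation: [-1.377, -2.824, 0.0]
force: [0.3, 0.5, -1.0]
opening: 0.093
```

>>> step_arm(targets=[{"tx":4,"ty":25,"tz":0,"ax":0,"ay":0,"az":0,"grip":0},{"tx":4,"ty":45,"tz":0,"ax":0,"ay":0,"az":0,"grip":0},{"tx":4,"ty":45,"tz":0,"ax":0,"ay":0,"az":0,"grip":0},{"tx":4,"ty":45,"tz":0,"ax":0,"ay":0,"az":0,"grip":0},{"tx":4,"ty":45,"tz":0,"ax":0,"ay":0,"az":0,"grip":0},{"tx":4,"ty":45,"tz":0,"ax":0,"ay":0,"az":0,"grip":0},{"tx":4,"ty":45,"tz":0,"ax":0,"ay":0,"az":0,"grip":0},{"tx":4,"ty":45,"tz":0,"ax":0,"ay":0,"az":0,"grip":0},{"tx":4,"ty":45,"tz":0,"ax":0,"ay":0,"az":0,"grip":0},{"tx":4,"ty":45,"tz":0,"ax":0,"ay":0,"az":0,"grip":0},{"tx":4,"ty":45,"tz":0,"ax":0,"ay":0,"az":0,"grip":0},{"tx":4,"ty":45,"tz":0,"ax":0,"ay":0,"az":0,"grip":0},{"tx":4,"ty":45,"tz":0,"ax":0,"ay":0,"az":0,"grip":0},{"tx":0,"ty":10,"tz":0,"ax":0,"ay":0,"az":0,"grip":0},{"tx":0,"ty":0,"tz":0,"ax":0,"ay":0,"az":0,"grip":0},{"tx":0,"ty":0,"tz":0,"ax":0,"ay":0,"az":0,"grip":0}])

```text
t: 3.45
tool_pos: [0.6687, -0.1534, 0.2324]
orientation: [-1.383, -2.82, 0.001]
force: [-0.4, -1.7, -0.1]
opening: 0.0933
```

```bash
python3 - <<'E'
from plant import robot
from h import *
s=robot.read_state(); plan(s,.6713,-.153,.142,-52.3); print(s["tool_pos"],s["force"],s["t"])
c=robot.read_camera("wrist"); cv2.imwrite("pics/w2.png",c["frame"])
E
```

```text
toolz [-8.e-04 -4.e-04 -1.e+00] jawyaw 37.76 az 0.001 or -3.141 q6 -0.959 shift after turn [-1.3  2.4 90.4] world [  2.6   0.4 -90.4]
[ 0.66865117 -0.1534063   0.23239604] [-0.44378479 -1.67462206 -0.08358691] 3.45
```

View pics/w2.png

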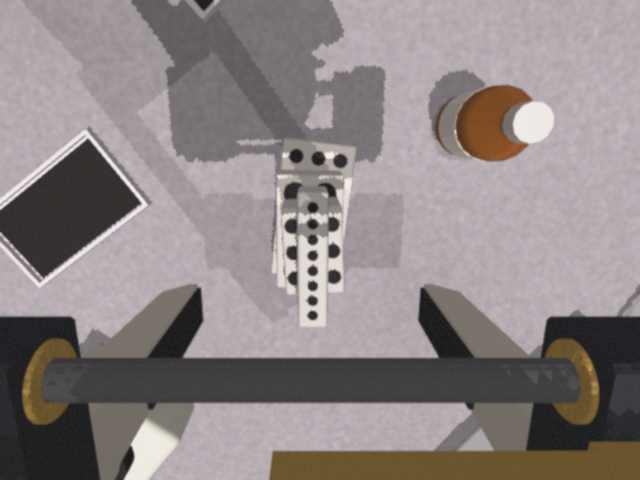

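The wrist view shows the strip vertical and centred between the fingers, with its holes running from (313,208) to (312,315). I check it with the calibration.

```bash
python3 - <<'E'
from plant import robot
from h import *
c=robot.read_camera("wrist")
a,b=ray(c,313,208,.15),ray(c,312,315,.15); d=b-a
print((a+b)/2,np.linalg.norm(d),np.degrees(np.arctan2(d[1],d[0])))
k=[ray(c,*p,.12) for p in [(292,226),(292,251),(293,279),(333,224),(333,250),(334,277)]]
print("small",np.mean(k,0),np.degrees(np.arctan2(*(k[2]+k[5]-k[0]-k[3])[1::-1])))
E
```

```text
[ 0.67194809 -0.15600098  0.15      ] 0.0659161601279391 -52.6339060578028
small [ 0.6730916  -0.15687393  0.12      ] -51.067300060027414
```

>>> step_arm(targets=[{"tx":-3,"ty":1.5,"tz":10,"ax":0,"ay":0,"az":0,"grip":100},{"tx":0,"ty":0,"tz":20,"ax":0,"ay":0,"az":0,"grip":100},{"tx":0,"ty":0,"tz":20,"ax":0,"ay":0,"az":0,"grip":100},{"tx":0,"ty":0,"tz":20,"ax":0,"ay":0,"az":0,"grip":100},{"tx":0,"ty":0,"tz":12,"ax":0,"ay":0,"az":0,"grip":100},{"tx":0,"ty":0,"tz":8,"ax":0,"ay":0,"az":0,"grip":100},{"tx":0,"ty":0,"tz":0,"ax":0,"ay":0,"az":0,"grip":120},{"tx":0,"ty":0,"tz":0,"ax":0,"ay":0,"az":0,"grip":140},{"tx":0,"ty":0,"tz":0,"ax":0,"ay":0,"az":0,"grip":160},{"tx":0,"ty":0,"tz":0,"ax":0,"ay":0,"az":0,"grip":175},{"tx":0,"ty":0,"tz":0,"ax":0,"ay":0,"az":0,"grip":185},{"tx":0,"ty":0,"tz":0,"ax":0,"ay":0,"az":0,"grip":195},{"tx":0,"ty":0,"tz":0,"ax":0,"ay":0,"az":0,"grip":205},{"tx":0,"ty":0,"tz":0,"ax":0,"ay":0,"az":0,"grip":215},{"tx":0,"ty":0,"tz":0,"ax":0,"ay":0,"az":0,"grip":225},{"tx":0,"ty":0,"tz":0,"ax":0,"ay":0,"az":0,"grip":225}], squeeze=10)

```text
t: 5.15
tool_pos: [0.6723, -0.1541, 0.1427]
orientation: [1.38, 2.822, -0.0]
force: [-1.1, 0.2, 0.6]
opening: 0.0174
```

```bash
python3 - <<'E'
from plant import robot
from h import *
s=robot.read_state(); print(s["tool_pos"],s["force"],s["opening"])
c=robot.read_camera("wrist"); cv2.imwrite("pics/w3.png",c["frame"])
c=robot.read_camera("side"); cv2.imwrite("pics/s3.png",c["frame"])
E
```

```text
[ 0.67228531 -0.15412278  0.14270961] [-1.14079662  0.15780977  0.59150016] 0.01743201132707926
```

View pics/w3.png

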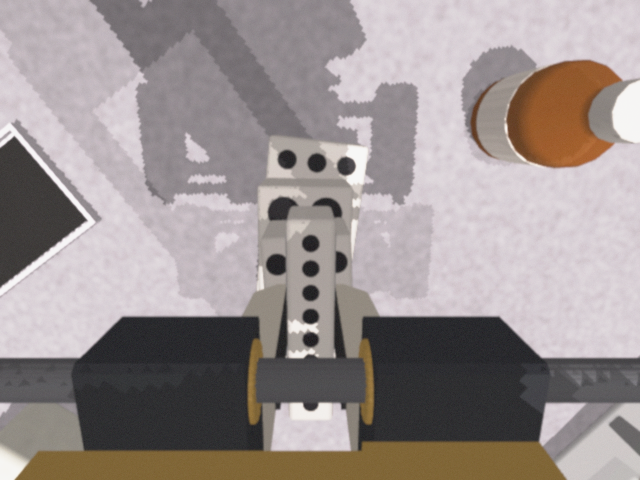

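View pics/s3.png

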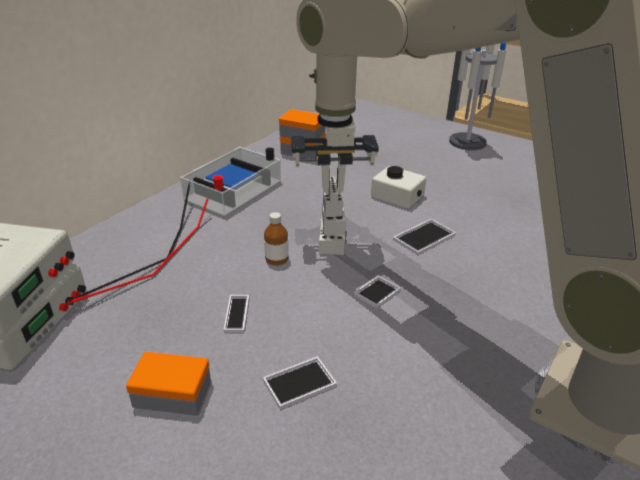

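The strip is gripped (opening 17.4 mm) and straight. Now lift it and carry it over to its tray.

>>> step_arm(targets=[{"tx":0,"ty":0,"tz":-4,"ax":0,"ay":0,"az":0,"grip":225},{"tx":0,"ty":0,"tz":-10,"ax":0,"ay":0,"az":0,"grip":225},{"tx":0,"ty":0,"tz":-20,"ax":0,"ay":0,"az":0,"grip":225},{"tx":0,"ty":0,"tz":-20,"ax":0,"ay":0,"az":0,"grip":225},{"tx":0,"ty":0,"tz":-15,"ax":0,"ay":0,"az":0,"grip":225},{"tx":15,"ty":12,"tz":0,"ax":0,"ay":0,"az":0,"grip":225},{"tx":30,"ty":24,"tz":0,"ax":0,"ay":0,"az":0,"grip":225},{"tx":30,"ty":24,"tz":0,"ax":0,"ay":0,"az":0,"grip":225},{"tx":30,"ty":24,"tz":0,"ax":0,"ay":0,"az":0,"grip":225},{"tx":30,"ty":24,"tz":0,"ax":0,"ay":0,"az":0,"grip":225},{"tx":30,"ty":24,"tz":0,"ax":0,"ay":0,"az":0,"grip":225},{"tx":30,"ty":24,"tz":0,"ax":0,"ay":0,"az":0,"grip":225},{"tx":30,"ty":24,"tz":0,"ax":0,"ay":0,"az":0,"grip":225},{"tx":30,"ty":24,"tz":0,"ax":0,"ay":0,"az":0,"grip":225},{"tx":15,"ty":11,"tz":0,"ax":0,"ay":0,"az":0,"grip":225},{"tx":0,"ty":0,"tz":0,"ax":0,"ay":0,"az":0,"grip":225},{"tx":0,"ty":0,"tz":0,"ax":0,"ay":0,"az":0,"grip":225}])

```text
t: 6.95
tool_pos: [0.6759, 0.1911, 0.2111]
orientation: [-1.379, -2.822, 0.002]
force: [0.5, 1.3, 0.2]
opening: 0.0178
```

```bash
python3 - <<'E'
from plant import robot
from h import *
s=robot.read_state(); print(s["tool_pos"],s["force"],s["opening"]); plan(s,.6768,.1912,.0265,-54.7)
c=robot.read_camera("wrist"); cv2.imwrite("pics/w4.png",c["frame"])
c=robot.read_camera("top"); cv2.imwrite("pics/t4.png",c["frame"][130:350,340:520].repeat(3,0).repeat(3,1)[:600])
E
```

```text
[0.67587709 0.1910536  0.21107239] [0.4837953  1.25222586 0.2497814 ] 0.01781544808473035
toolz [-8.e-04 -8.e-04 -1.e+00] jawyaw 37.92 az 0.046 or -3.096 q6 -0.459 shift after turn [ -0.4   1.  184.6] world [ 9.000e-01  1.000e-01 -1.846e+02]
```

View pics/w4.png

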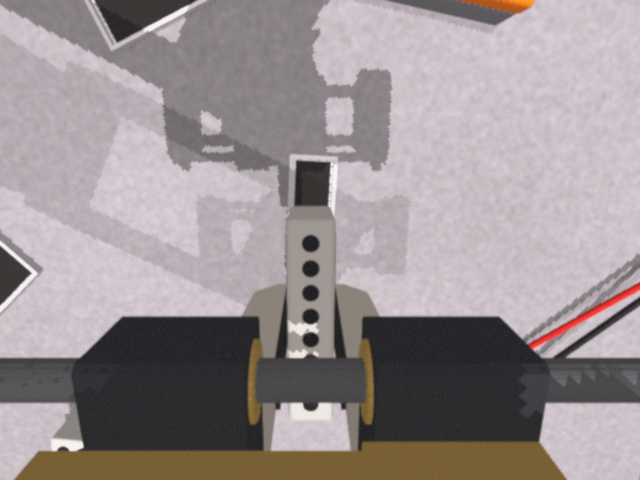

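View pics/t4.png

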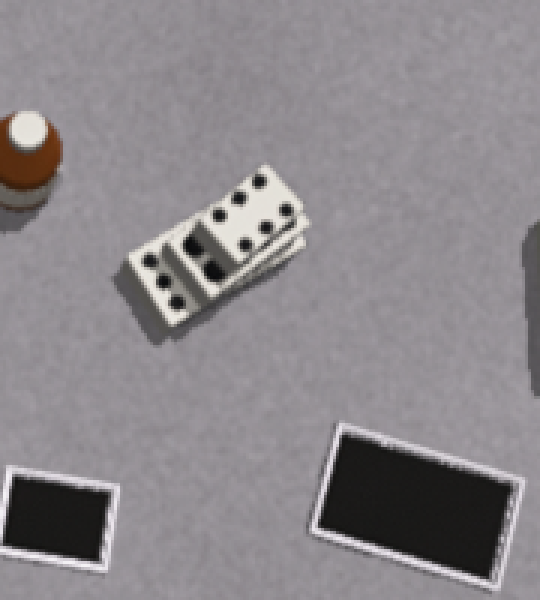

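>>> step_arm(targets=[{"tx":0,"ty":1,"tz":10,"ax":0,"ay":0,"az":0.046,"grip":225},{"tx":0,"ty":0,"tz":25,"ax":0,"ay":0,"az":0,"grip":225},{"tx":0,"ty":0,"tz":30,"ax":0,"ay":0,"az":0,"grip":225},{"tx":0,"ty":0,"tz":30,"ax":0,"ay":0,"az":0,"grip":225},{"tx":0,"ty":0,"tz":30,"ax":0,"ay":0,"az":0,"grip":225},{"tx":0,"ty":0,"tz":25,"ax":0,"ay":0,"az":0,"grip":225},{"tx":0,"ty":0,"tz":15,"ax":0,"ay":0,"az":0,"grip":225},{"tx":0,"ty":0,"tz":7,"ax":0,"ay":0,"az":0,"grip":225},{"tx":0,"ty":0,"tz":4,"ax":0,"ay":0,"az":0,"grip":225},{"tx":0,"ty":0,"tz":3,"ax":0,"ay":0,"az":0,"grip":225},{"tx":0,"ty":0,"tz":2,"ax":0,"ay":0,"az":0,"grip":225},{"tx":0,"ty":0,"tz":0,"ax":0,"ay":0,"az":0,"grip":225},{"tx":0,"ty":0,"tz":0,"ax":0,"ay":0,"az":0,"grip":225}])

```text
t: 8.35
tool_pos: [0.6775, 0.1919, 0.0314]
orientation: [1.444, 2.789, 0.001]
force: [0.7, 0.2, -0.6]
opening: 0.0182
```

```bash
python3 - <<'E'
from plant import robot
from h import *
s=robot.read_state(); print(s["tool_pos"],s["force"],s["opening"]); plan(s,.6768,.1912,.0257,-54.7)
c=robot.read_camera("wrist"); cv2.imwrite("pics/w5.png",c["frame"])
c=robot.read_camera("side"); cv2.imwrite("pics/s5.png",c["frame"][220:350,170:310].repeat(4,0).repeat(4,1))
E
```

```text
[0.67748893 0.19187013 0.03143528] [ 0.74371513  0.22041684 -0.57290279] 0.018152775492767052
toolz [ 1.1e-03  2.0e-04 -1.0e+00] jawyaw 35.25 az -0.001 or 3.141 q6 -0.412 shift after turn [-0.1 -1.   5.7] world [-0.7 -0.7 -5.7]
```

View pics/w5.png

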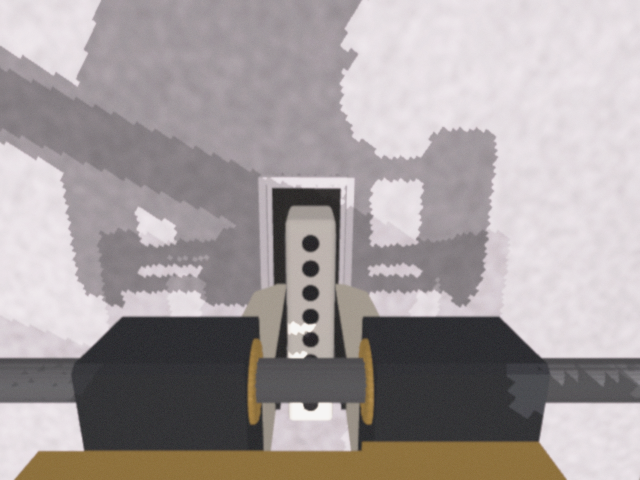

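View pics/s5.png

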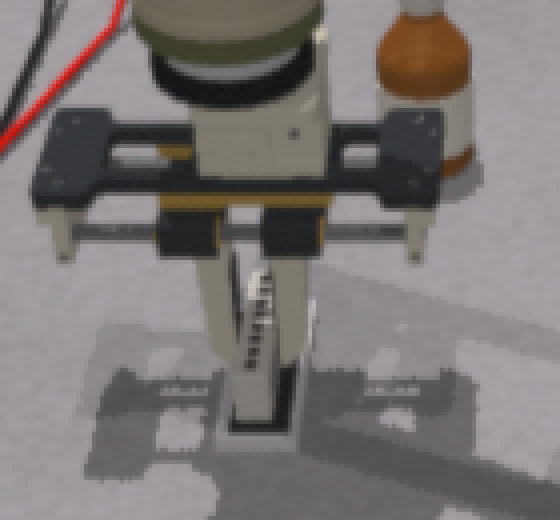

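>>> step_arm(targets=[{"tx":0,"ty":-1,"tz":2,"ax":0,"ay":0,"az":0,"grip":225},{"tx":0,"ty":0,"tz":1.5,"ax":0,"ay":0,"az":0,"grip":225},{"tx":0,"ty":0,"tz":1,"ax":0,"ay":0,"az":0,"grip":225},{"tx":0,"ty":0,"tz":0.7,"ax":0,"ay":0,"az":0,"grip":225},{"tx":0,"ty":0,"tz":0,"ax":0,"ay":0,"az":0,"grip":225},{"tx":0,"ty":0,"tz":0,"ax":0,"ay":0,"az":0,"grip":225}])

```text
t: 9.05
tool_pos: [0.6762, 0.1911, 0.0257]
orientation: [-1.445, -2.79, 0.0]
force: [-2.5, -0.1, 4.7]
opening: 0.0179
```

Contact with the floor (about 5 N). Release and rise.

>>> step_arm(targets=[{"tx":0,"ty":0,"tz":0,"ax":0,"ay":0,"az":0,"grip":200},{"tx":0,"ty":0,"tz":0,"ax":0,"ay":0,"az":0,"grip":190},{"tx":0,"ty":0,"tz":0,"ax":0,"ay":0,"az":0,"grip":175},{"tx":0,"ty":0,"tz":0,"ax":0,"ay":0,"az":0,"grip":150},{"tx":0,"ty":0,"tz":0,"ax":0,"ay":0,"az":0,"grip":120},{"tx":0,"ty":0,"tz":0,"ax":0,"ay":0,"az":0,"grip":120},{"tx":0,"ty":0,"tz":-10,"ax":0,"ay":0,"az":0,"grip":100},{"tx":0,"ty":0,"tz":-25,"ax":0,"ay":0,"az":0,"grip":80},{"tx":0,"ty":0,"tz":-40,"ax":0,"ay":0,"az":0,"grip":60},{"tx":0,"ty":0,"tz":-40,"ax":0,"ay":0,"az":0,"grip":40},{"tx":0,"ty":0,"tz":-40,"ax":0,"ay":0,"az":0,"grip":0},{"tx":0,"ty":0,"tz":-20,"ax":0,"ay":0,"az":0,"grip":0},{"tx":0,"ty":0,"tz":0,"ax":0,"ay":0,"az":0,"grip":0}])

```text
t: 10.35
tool_pos: [0.6788, 0.1917, 0.2071]
orientation: [1.441, 2.783, 0.009]
force: [0.9, -0.2, 0.8]
opening: 0.0926
```

```bash
python3 - <<'E'
from plant import robot
from h import *
s=robot.read_state(); print(s["tool_pos"],s["force"],s["opening"])
c=robot.read_camera("side"); cv2.imwrite("pics/s6.png",c["frame"][220:350,170:310].repeat(4,0).repeat(4,1))
c=robot.read_camera("wrist"); cv2.imwrite("pics/w6.png",c["frame"])
c=robot.read_camera("top"); cv2.imwrite("pics/t6.png",cv2.resize(c["frame"][160:240,370:460],None,fx=6.5,fy=6.5,interpolation=cv2.INTER_CUBIC))
E
```

```text
[0.67878468 0.19165164 0.20709268] [ 0.92386655 -0.16828475  0.79212719] 0.09259709794753167
```

View pics/s6.png

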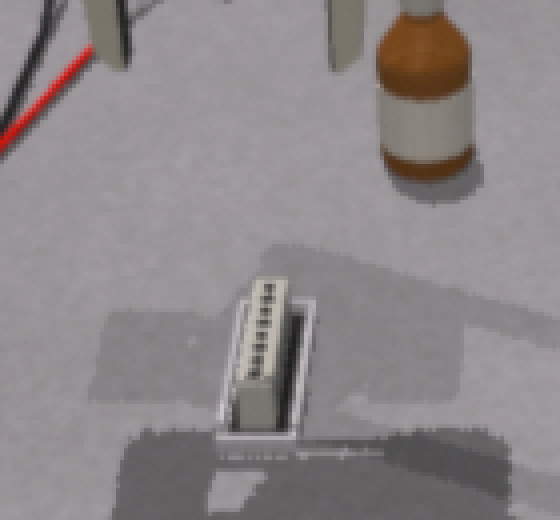

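View pics/w6.png

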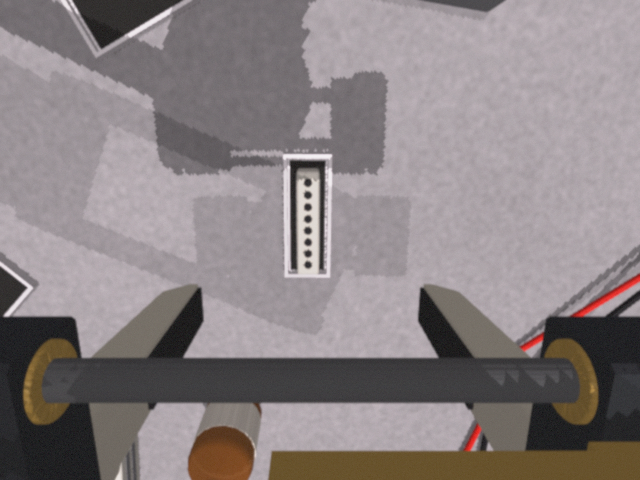

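View pics/t6.png

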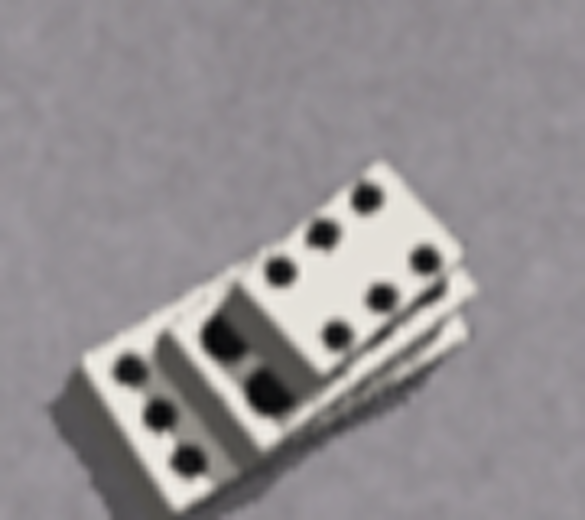

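Strip sits flat inside its tray (wrist view: strip holes at column 308 between the walls at 286 and 329). Numeric check of it, and the small rack's pose from holes.

```bash
python3 - <<'E'
from plant import robot
from h import *
c=robot.read_camera("wrist"); s=robot.read_state()
a,b=ray(c,308,183,.033),ray(c,308,265,.033); print("strip",(a+b)/2,np.linalg.norm(a-b))
t=[ray(c,*p,.009) for p in [(284,155),(331,155),(330,276),(285,276)]]; print("tray",np.mean(t,0),np.linalg.norm(t[0]-t[1]),np.linalg.norm(t[1]-t[2]))
c=robot.read_camera("top")
P=lambda x,y,z: ray(c,*unz(x,y,370,160,6.5),z)
k=[P(*p,.12) for p in [(280,271),(322,235),(367,197),(337,336),(380,298),(425,260)]]
print("small c",np.mean(k,0),np.degrees(np.arctan2(*(k[2]+k[5]-k[0]-k[3])[1::-1])))
plan(s,*np.mean(k,0)[:2],.207,np.degrees(np.arctan2(*(k[2]+k[5]-k[0]-k[3])[1::-1])))
E
```

```text
strip [0.67372048 0.19066345 0.033     ] 0.06531998401044822
tray [0.67273128 0.19106679 0.009     ] 0.037717417721811926 0.10264446824454511
small c [ 0.67308242 -0.15611862  0.12      ] -49.00621509531651
toolz [-3.1e-03 -6.0e-04 -1.0e+00] jawyaw 35.24 az -0.1 or 3.041 q6 -0.413 shift after turn [-260.5 -229.2   -8.4] world [  -2.1 -347.     8.7]
```

>>> step_arm(targets=[{"tx":0,"ty":0,"tz":0,"ax":0,"ay":0,"az":-0.09,"grip":0},{"tx":-15,"ty":-13,"tz":0,"ax":0,"ay":0,"az":0,"grip":0},{"tx":-30,"ty":-26,"tz":0,"ax":0,"ay":0,"az":0,"grip":0},{"tx":-30,"ty":-26,"tz":0,"ax":0,"ay":0,"az":0,"grip":0},{"tx":-30,"ty":-26,"tz":0,"ax":0,"ay":0,"az":0,"grip":0},{"tx":-30,"ty":-26,"tz":0,"ax":0,"ay":0,"az":0,"grip":0},{"tx":-30,"ty":-26,"tz":0,"ax":0,"ay":0,"az":0,"grip":0},{"tx":-30,"ty":-26,"tz":0,"ax":0,"ay":0,"az":0,"grip":0},{"tx":-30,"ty":-26,"tz":0,"ax":0,"ay":0,"az":0,"grip":0},{"tx":-20,"ty":-18,"tz":0,"ax":0,"ay":0,"az":0,"grip":0},{"tx":-15,"ty":-14,"tz":0,"ax":0,"ay":0,"az":0,"grip":0},{"tx":0,"ty":0,"tz":0,"ax":0,"ay":0,"az":0,"grip":0},{"tx":0,"ty":0,"tz":0,"ax":0,"ay":0,"az":0,"grip":0}])

```text
t: 11.9
tool_pos: [0.6714, -0.1542, 0.1997]
orientation: [-1.32, -2.85, -0.0]
force: [0.3, 0.3, -0.5]
opening: 0.0929
```

```bash
python3 - <<'E'
from plant import robot
from h import *
s=robot.read_state(); print(s["tool_pos"],s["force"],s["opening"])
plan(s,.6731,-.1562,.106,-50)
c=robot.read_camera("wrist"); cv2.imwrite("pics/w7.png",c["frame"])
E
```

```text
[ 0.67137834 -0.15418664  0.19971416] [ 0.33216622  0.28180253 -0.48228716] 0.09292076993372794
toolz [-1.e-03  8.e-04 -1.e+00] jawyaw 40.3 az 0.005 or -3.136 q6 -1.004 shift after turn [-2.8  0.1 93.7] world [  1.7  -2.  -93.7]
```

View pics/w7.png

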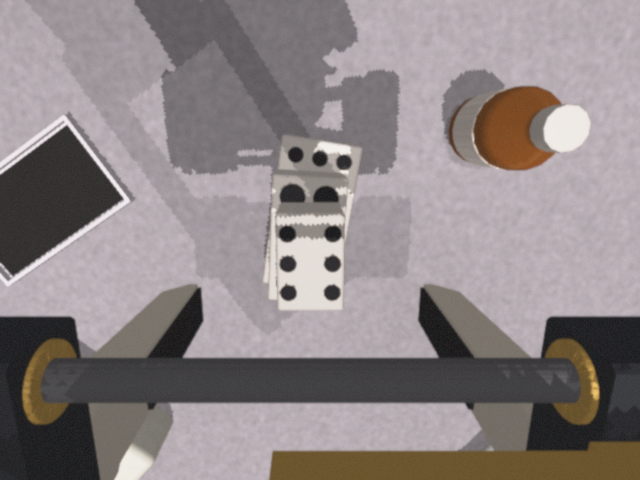

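The small rack is vertical in the wrist view and centred at column 310. Descend and close.

>>> step_arm(targets=[{"tx":-2.5,"ty":0,"tz":10,"ax":0,"ay":0,"az":0,"grip":0},{"tx":0,"ty":0,"tz":25,"ax":0,"ay":0,"az":0,"grip":0},{"tx":0,"ty":0,"tz":25,"ax":0,"ay":0,"az":0,"grip":0},{"tx":0,"ty":0,"tz":20,"ax":0,"ay":0,"az":0,"grip":0},{"tx":0,"ty":0,"tz":10,"ax":0,"ay":0,"az":0,"grip":40},{"tx":0,"ty":0,"tz":4,"ax":0,"ay":0,"az":0,"grip":80},{"tx":0,"ty":0,"tz":0,"ax":0,"ay":0,"az":0,"grip":100},{"tx":0,"ty":0,"tz":0,"ax":0,"ay":0,"az":0,"grip":115},{"tx":0,"ty":0,"tz":0,"ax":0,"ay":0,"az":0,"grip":125},{"tx":0,"ty":0,"tz":0,"ax":0,"ay":0,"az":0,"grip":135},{"tx":0,"ty":0,"tz":0,"ax":0,"ay":0,"az":0,"grip":145},{"tx":0,"ty":0,"tz":0,"ax":0,"ay":0,"az":0,"grip":155},{"tx":0,"ty":0,"tz":0,"ax":0,"ay":0,"az":0,"grip":165},{"tx":0,"ty":0,"tz":0,"ax":0,"ay":0,"az":0,"grip":170},{"tx":0,"ty":0,"tz":0,"ax":0,"ay":0,"az":0,"grip":170}], squeeze=12)

```text
t: 13.45
tool_pos: [0.6737, -0.1561, 0.1069]
orientation: [1.318, 2.851, -0.0]
force: [-0.8, -0.5, 4.8]
opening: 0.0402
```

>>> step_arm(targets=[{"tx":0,"ty":0,"tz":-4,"ax":0,"ay":0,"az":0,"grip":170},{"tx":0,"ty":0,"tz":-10,"ax":0,"ay":0,"az":0,"grip":170},{"tx":0,"ty":0,"tz":-20,"ax":0,"ay":0,"az":0,"grip":170},{"tx":0,"ty":0,"tz":-20,"ax":0,"ay":0,"az":0,"grip":170},{"tx":0,"ty":0,"tz":-20,"ax":0,"ay":0,"az":0,"grip":170},{"tx":0,"ty":0,"tz":-10,"ax":0,"ay":0,"az":0,"grip":170},{"tx":0,"ty":0,"tz":0,"ax":0,"ay":0,"az":0,"grip":170}])

```text
t: 14.15
tool_pos: [0.6746, -0.1562, 0.193]
orientation: [1.316, 2.848, 0.001]
force: [0.5, 0.1, -0.4]
opening: 0.0398
```

```bash
python3 - <<'E'
from plant import robot
from h import *
s=robot.read_state(); print(s["tool_pos"],s["force"],s["opening"])
plan(s,.4778,-.0353,.029,81.1)
c=robot.read_camera("wrist"); cv2.imwrite("pics/w8.png",c["frame"])
E
```

```text
[ 0.674583   -0.15624177  0.19298907] [ 0.4648092   0.08623473 -0.40381727] 0.039848316495818756
toolz [ 0.0036 -0.001  -1.    ] jawyaw 40.4 az 0.86 or -2.281 q6 -1.007 shift after turn [  89.6 -213.5  163.3] world [-196.8  120.9 -164. ]
```

View pics/w8.png

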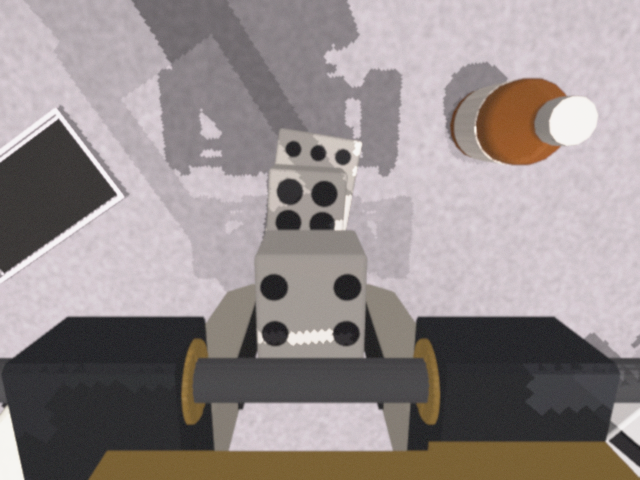

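>>> step_arm(targets=[{"tx":0,"ty":0,"tz":0,"ax":0,"ay":0,"az":0.12,"grip":170},{"tx":0,"ty":0,"tz":0,"ax":0,"ay":0,"az":0.148,"grip":170},{"tx":0,"ty":0,"tz":0,"ax":0,"ay":0,"az":0.148,"grip":170},{"tx":0,"ty":0,"tz":0,"ax":0,"ay":0,"az":0.148,"grip":170},{"tx":0,"ty":0,"tz":0,"ax":0,"ay":0,"az":0.148,"grip":170},{"tx":0,"ty":0,"tz":0,"ax":0,"ay":0,"az":0.148,"grip":170},{"tx":7,"ty":-17,"tz":0,"ax":0,"ay":0,"az":0,"grip":170},{"tx":14,"ty":-33,"tz":0,"ax":0,"ay":0,"az":0,"grip":170},{"tx":14,"ty":-33,"tz":0,"ax":0,"ay":0,"az":0,"grip":170},{"tx":14,"ty":-33,"tz":0,"ax":0,"ay":0,"az":0,"grip":170},{"tx":14,"ty":-33,"tz":0,"ax":0,"ay":0,"az":0,"grip":170},{"tx":14,"ty":-33,"tz":0,"ax":0,"ay":0,"az":0,"grip":170},{"tx":7,"ty":-20,"tz":0,"ax":0,"ay":0,"az":0,"grip":170},{"tx":5,"ty":-11,"tz":0,"ax":0,"ay":0,"az":0,"grip":170},{"tx":0,"ty":0,"tz":0,"ax":0,"ay":0,"az":0,"grip":170},{"tx":0,"ty":0,"tz":0,"ax":0,"ay":0,"az":0,"grip":170}])

```text
t: 15.8
tool_pos: [0.4766, -0.0352, 0.1897]
orientation: [-2.386, -2.043, 0.001]
force: [-0.1, -0.0, -1.6]
opening: 0.0402
```

```bash
python3 - <<'E'
from plant import robot
from h import *
s=robot.read_state(); print(s["tool_pos"],s["force"],s["opening"])
plan(s,.4778,-.0353,.030,81.1)
c=robot.read_camera("wrist"); cv2.imwrite("pics/w9.png",c["frame"])
E
```

```text
[ 0.476568   -0.03515151  0.18965931] [-0.08061068 -0.04664717 -1.62615114] 0.04015659652006937
toolz [-8.e-04  0.e+00 -1.e+00] jawyaw -8.86 az 0.001 or -3.141 q6 -0.026 shift after turn [1.000e-01 1.400e+00 1.597e+02] world [ 1.200e+00 -1.000e-01 -1.597e+02]
```

View pics/w9.png

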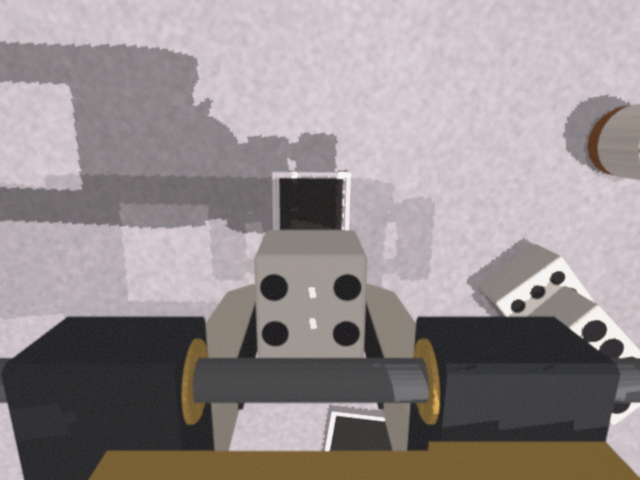

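Aligned above its tray. Descend.

>>> step_arm(targets=[{"tx":0,"ty":1,"tz":10,"ax":0,"ay":0,"az":0,"grip":170},{"tx":0,"ty":0,"tz":25,"ax":0,"ay":0,"az":0,"grip":170},{"tx":0,"ty":0,"tz":30,"ax":0,"ay":0,"az":0,"grip":170},{"tx":0,"ty":0,"tz":30,"ax":0,"ay":0,"az":0,"grip":170},{"tx":0,"ty":0,"tz":25,"ax":0,"ay":0,"az":0,"grip":170},{"tx":0,"ty":0,"tz":15,"ax":0,"ay":0,"az":0,"grip":170},{"tx":0,"ty":0,"tz":10,"ax":0,"ay":0,"az":0,"grip":170},{"tx":0,"ty":0,"tz":6,"ax":0,"ay":0,"az":0,"grip":170},{"tx":0,"ty":0,"tz":3,"ax":0,"ay":0,"az":0,"grip":170},{"tx":0,"ty":0,"tz":2,"ax":0,"ay":0,"az":0,"grip":170},{"tx":0,"ty":0,"tz":1,"ax":0,"ay":0,"az":0,"grip":170},{"tx":0,"ty":0,"tz":1,"ax":0,"ay":0,"az":0,"grip":170},{"tx":0,"ty":0,"tz":0,"ax":0,"ay":0,"az":0,"grip":170}])

```text
t: 17.15
tool_pos: [0.478, -0.0353, 0.0328]
orientation: [2.386, 2.042, 0.001]
force: [-0.2, -0.4, -1.0]
opening: 0.0401
```

```bash
python3 - <<'E'
from plant import robot
from h import *
s=robot.read_state(); print(s["tool_pos"],s["force"],s["opening"])
plan(s,.4778,-.0353,.030,81.1)
c=robot.read_camera("side"); cv2.imwrite("pics/s9.png",c["frame"][210:340,310:450].repeat(4,0).repeat(4,1))
E
```

```text
[ 0.47804094 -0.03531963  0.0328055 ] [-0.17855043 -0.38711869 -1.01231999] 0.0401118207904664
toolz [ 7.e-04 -1.e-04 -1.e+00] jawyaw -8.88 az 0.0 or -3.141 q6 -0.026 shift after turn [-0.  -0.2  2.8] world [-0.2  0.  -2.8]
```

View pics/s9.png

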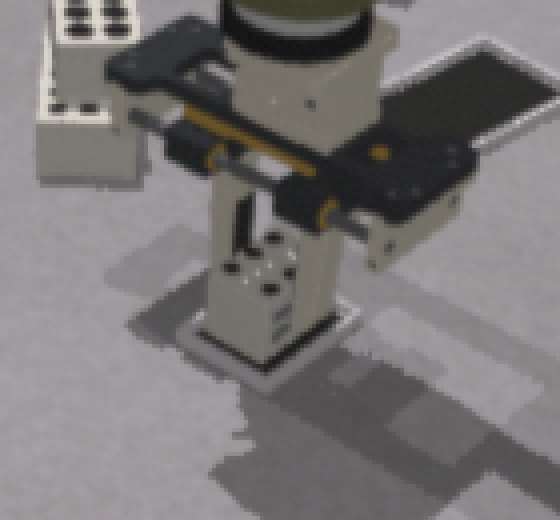

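>>> step_arm(targets=[{"tx":0,"ty":0,"tz":1,"ax":0,"ay":0,"az":0,"grip":170},{"tx":0,"ty":0,"tz":1,"ax":0,"ay":0,"az":0,"grip":170},{"tx":0,"ty":0,"tz":1,"ax":0,"ay":0,"az":0,"grip":170},{"tx":0,"ty":0,"tz":0,"ax":0,"ay":0,"az":0,"grip":170},{"tx":0,"ty":0,"tz":0,"ax":0,"ay":0,"az":0,"grip":170}])

```text
t: 17.7
tool_pos: [0.4778, -0.0353, 0.0299]
orientation: [-2.387, -2.043, 0.0]
force: [-2.2, 0.5, 4.5]
opening: 0.0403
```

Contact (4.5 N). Release and rise; afterwards I measure the medium rack.

>>> step_arm(targets=[{"tx":0,"ty":0,"tz":0,"ax":0,"ay":0,"az":0,"grip":140},{"tx":0,"ty":0,"tz":0,"ax":0,"ay":0,"az":0,"grip":130},{"tx":0,"ty":0,"tz":0,"ax":0,"ay":0,"az":0,"grip":110},{"tx":0,"ty":0,"tz":0,"ax":0,"ay":0,"az":0,"grip":80},{"tx":0,"ty":0,"tz":0,"ax":0,"ay":0,"az":0,"grip":60},{"tx":0,"ty":0,"tz":0,"ax":0,"ay":0,"az":0,"grip":60},{"tx":0,"ty":0,"tz":-10,"ax":0,"ay":0,"az":0,"grip":40},{"tx":0,"ty":0,"tz":-25,"ax":0,"ay":0,"az":0,"grip":20},{"tx":0,"ty":0,"tz":-40,"ax":0,"ay":0,"az":0,"grip":0},{"tx":0,"ty":0,"tz":-40,"ax":0,"ay":0,"az":0,"grip":0},{"tx":0,"ty":0,"tz":-35,"ax":0,"ay":0,"az":0,"grip":0},{"tx":0,"ty":0,"tz":0,"ax":0,"ay":0,"az":0,"grip":0},{"tx":0,"ty":0,"tz":0,"ax":0,"ay":0,"az":0,"grip":0}])

```text
t: 19.0
tool_pos: [0.4786, -0.0354, 0.181]
orientation: [2.385, 2.041, 0.003]
force: [-0.1, 1.1, -0.2]
opening: 0.0926
```

```bash
python3 - <<'E'
from plant import robot
from h import *
c=robot.read_camera("wrist"); cv2.imwrite("pics/w10.png",c["frame"])
c=robot.read_camera("top"); cv2.imwrite("pics/t10.png",cv2.resize(c["frame"][160:240,370:460],None,fx=6.5,fy=6.5,interpolation=cv2.INTER_CUBIC))
E
```

```text
(no output)
```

View pics/w10.png

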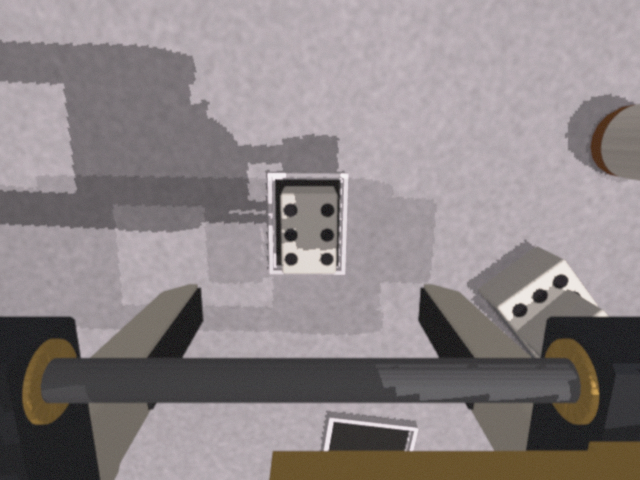

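View pics/t10.png

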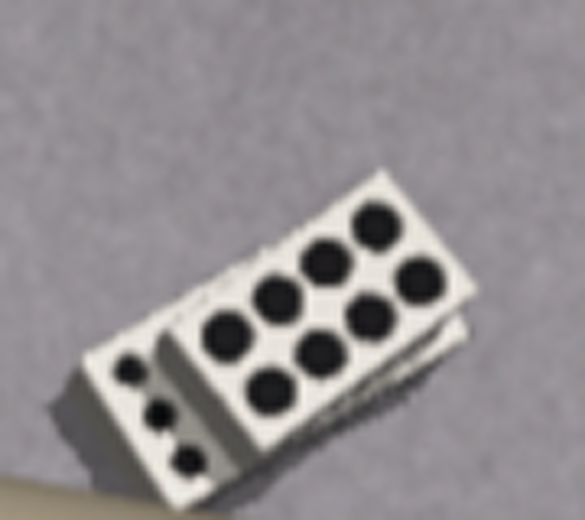

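```bash
python3 - <<'E'
from plant import robot
from h import *
s=robot.read_state()
c=robot.read_camera("wrist")
k=[ray(c,*p,.043) for p in [(291,210),(327,210),(291,259),(327,259)]]; t=[ray(c,*p,.009) for p in [(267,173),(347,173),(345,274),(269,274)]]
print("small",np.mean(k,0),"tray",np.mean(t,0),[np.linalg.norm(t[i]-t[i-1]).round(3) for i in range(4)])
c=robot.read_camera("top")
P=lambda x,y,z: ray(c,*unz(x,y,370,160,6.5),z)
H=[(226,336),(278,299),(326,262),(376,225),(270,391),(321,354),(370,317),(420,280)]
k=np.array([P(*p,.08) for p in H]); m=k.mean(0); d=k[[2,3,6,7]].sum(0)-k[[0,1,4,5]].sum(0)
ang=np.degrees(np.arctan2(d[1],d[0])); print("medium",m,ang,np.linalg.norm(k[3]-k[0]),np.linalg.norm(k[0]-k[4]))
plan(s,m[0],m[1],.066,ang)
# large: end holes + corners
h=[P(*p,.04) for p in [(130,370),(160,414),(189,461)]]; print("large end holes",h, np.degrees(np.arctan2(*(h[2]-h[0])[1::-1])))
b=np.array([.727,-.005]); 
for A in (ang,):
    jy=np.array([np.cos(np.radians(A+90)),np.sin(np.radians(A+90))]); jx=np.array([np.cos(np.radians(A)),np.sin(np.radians(A))]); print("bottle in jaw frame",(b-m[:2])@jy,(b-m[:2])@jx)
E
```

```text
small [ 0.4764926  -0.03433817  0.043     ] tray [ 0.47472132 -0.03451403  0.009     ] [np.float64(0.081), np.float64(0.061), np.float64(0.081), np.float64(0.062)]
medium [ 0.66959577 -0.15559313  0.08      ] -52.814368187570665 0.06049404103373554 0.022124187384156998
toolz [-1.6e-03  3.0e-04 -1.0e+00] jawyaw -8.88 az -0.804 or 2.338 q6 -0.026 shift after turn [-212.4   80.8  112.3] world [ 192.6 -120.4 -112.4]
large end holes [array([ 0.6577301 , -0.10008377,  0.04      ]), array([ 0.64312958, -0.10966443,  0.04      ]), array([ 0.6276004 , -0.11885595,  0.04      ])] -148.07520856161048
bottle in jaw frame 0.13675127846740784 -0.08527967877290807
```

>>> step_arm(targets=[{"tx":0,"ty":0,"tz":0,"ax":0,"ay":0,"az":-0.12,"grip":0},{"tx":0,"ty":0,"tz":0,"ax":0,"ay":0,"az":-0.14,"grip":0},{"tx":0,"ty":0,"tz":0,"ax":0,"ay":0,"az":-0.14,"grip":0},{"tx":0,"ty":0,"tz":0,"ax":0,"ay":0,"az":-0.14,"grip":0},{"tx":0,"ty":0,"tz":0,"ax":0,"ay":0,"az":-0.14,"grip":0},{"tx":0,"ty":0,"tz":0,"ax":0,"ay":0,"az":-0.12,"grip":0},{"tx":-20,"ty":8,"tz":0,"ax":0,"ay":0,"az":0,"grip":0},{"tx":-35,"ty":13,"tz":0,"ax":0,"ay":0,"az":0,"grip":0},{"tx":-35,"ty":13,"tz":0,"ax":0,"ay":0,"az":0,"grip":0},{"tx":-35,"ty":13,"tz":0,"ax":0,"ay":0,"az":0,"grip":0},{"tx":-35,"ty":13,"tz":0,"ax":0,"ay":0,"az":0,"grip":0},{"tx":-35,"ty":13,"tz":0,"ax":0,"ay":0,"az":0,"grip":0},{"tx":-17,"ty":7,"tz":0,"ax":0,"ay":0,"az":0,"grip":0},{"tx":0,"ty":0,"tz":0,"ax":0,"ay":0,"az":0,"grip":0},{"tx":0,"ty":0,"tz":0,"ax":0,"ay":0,"az":0,"grip":0}])

```text
t: 20.7
tool_pos: [0.6681, -0.1562, 0.1775]
orientation: [-1.402, -2.808, 0.001]
force: [-0.0, -0.6, -0.6]
opening: 0.0936
```

```bash
python3 - <<'E'
from plant import robot
from h import *
s=robot.read_state(); print(s["tool_pos"],s["force"],s["opening"])
plan(s,.6696,-.1556,.066,-52.8)
c=robot.read_camera("wrist"); cv2.imwrite("pics/w11.png",c["frame"])
E
```

```text
[ 0.66812206 -0.1562035   0.17754975] [-0.02254791 -0.61757461 -0.59659387] 0.09360475627400751
toolz [-0.003   0.0011 -1.    ] jawyaw 36.95 az -0.004 or 3.137 q6 -0.949 shift after turn [ -0.7   1.7 111.5] world [   1.5    0.6 -111.5]
```

View pics/w11.png

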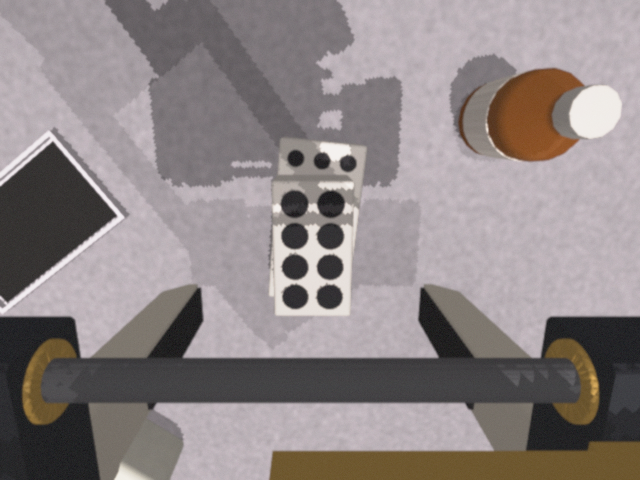

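The medium rack is straight and centred at column 312. Descend and grip.

>>> step_arm(targets=[{"tx":-1,"ty":1.5,"tz":15,"ax":0,"ay":0,"az":0,"grip":0},{"tx":0,"ty":0,"tz":30,"ax":0,"ay":0,"az":0,"grip":0},{"tx":0,"ty":0,"tz":30,"ax":0,"ay":0,"az":0,"grip":0},{"tx":0,"ty":0,"tz":20,"ax":0,"ay":0,"az":0,"grip":0},{"tx":0,"ty":0,"tz":12,"ax":0,"ay":0,"az":0,"grip":30},{"tx":0,"ty":0,"tz":5,"ax":0,"ay":0,"az":0,"grip":60},{"tx":0,"ty":0,"tz":0,"ax":0,"ay":0,"az":0,"grip":80},{"tx":0,"ty":0,"tz":0,"ax":0,"ay":0,"az":0,"grip":95},{"tx":0,"ty":0,"tz":0,"ax":0,"ay":0,"az":0,"grip":105},{"tx":0,"ty":0,"tz":0,"ax":0,"ay":0,"az":0,"grip":115},{"tx":0,"ty":0,"tz":0,"ax":0,"ay":0,"az":0,"grip":125},{"tx":0,"ty":0,"tz":0,"ax":0,"ay":0,"az":0,"grip":135},{"tx":0,"ty":0,"tz":0,"ax":0,"ay":0,"az":0,"grip":145},{"tx":0,"ty":0,"tz":0,"ax":0,"ay":0,"az":0,"grip":145}], squeeze=12)

```text
t: 22.15
tool_pos: [0.6714, -0.1569, 0.0685]
orientation: [1.402, 2.81, -0.0]
force: [-2.7, -1.2, 5.3]
opening: 0.0501
```

>>> step_arm(targets=[{"tx":0,"ty":0,"tz":-4,"ax":0,"ay":0,"az":0,"grip":145},{"tx":0,"ty":0,"tz":-10,"ax":0,"ay":0,"az":0,"grip":145},{"tx":0,"ty":0,"tz":-25,"ax":0,"ay":0,"az":0,"grip":145},{"tx":0,"ty":0,"tz":-30,"ax":0,"ay":0,"az":0,"grip":145},{"tx":0,"ty":0,"tz":-30,"ax":0,"ay":0,"az":0,"grip":145},{"tx":0,"ty":0,"tz":-20,"ax":0,"ay":0,"az":0,"grip":145},{"tx":0,"ty":0,"tz":0,"ax":0,"ay":0,"az":0,"grip":145},{"tx":0,"ty":0,"tz":0,"ax":0,"ay":0,"az":0,"grip":145}])

```text
t: 22.95
tool_pos: [0.671, -0.1564, 0.1864]
orientation: [1.403, 2.811, 0.0]
force: [-0.3, 0.3, -2.0]
opening: 0.0498
```

```bash
python3 - <<'E'
from plant import robot
from h import *
s=robot.read_state(); print(s["tool_pos"],s["force"],s["opening"])
plan(s,.4654,.2657,.029,62.7)
c=robot.read_camera("wrist"); cv2.imwrite("pics/w12.png",c["frame"])
E
```

```text
[ 0.67099929 -0.15642179  0.18639337] [-0.27278748  0.34372945 -1.96642443] 0.04980845611877093
toolz [ 5.e-04 -1.e-04 -1.e+00] jawyaw 36.96 az 1.122 or -2.02 q6 -0.949 shift after turn [ 280.9 -376.4  157.2] world [-205.6  422.1 -157.4]
```

View pics/w12.png

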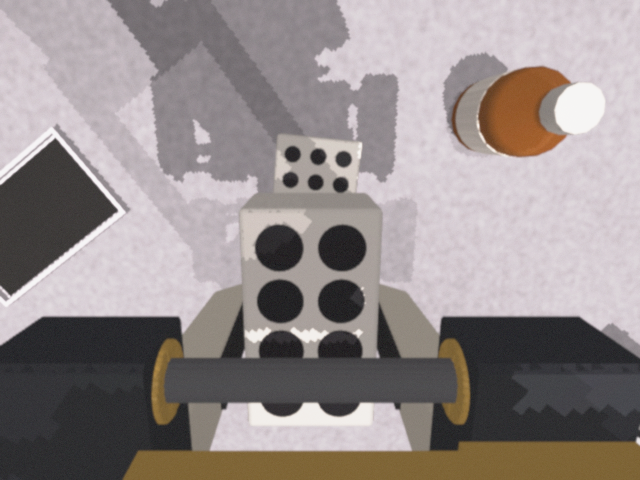

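>>> step_arm(targets=[{"tx":0,"ty":0,"tz":0,"ax":0,"ay":0,"az":0.122,"grip":145},{"tx":0,"ty":0,"tz":0,"ax":0,"ay":0,"az":0.145,"grip":145},{"tx":0,"ty":0,"tz":0,"ax":0,"ay":0,"az":0.145,"grip":145},{"tx":0,"ty":0,"tz":0,"ax":0,"ay":0,"az":0.145,"grip":145},{"tx":0,"ty":0,"tz":0,"ax":0,"ay":0,"az":0.145,"grip":145},{"tx":0,"ty":0,"tz":0,"ax":0,"ay":0,"az":0.145,"grip":145},{"tx":0,"ty":0,"tz":0,"ax":0,"ay":0,"az":0.145,"grip":145},{"tx":0,"ty":0,"tz":0,"ax":0,"ay":0,"az":0.13,"grip":145},{"tx":0,"ty":0,"tz":0,"ax":0,"ay":0,"az":0,"grip":145}])

```text
t: 23.9
tool_pos: [0.6698, -0.1561, 0.1837]
orientation: [-2.683, -1.629, 0.004]
force: [-0.4, -0.4, -0.4]
opening: 0.0502
```

>>> step_arm(targets=[{"tx":12,"ty":-16,"tz":0,"ax":0,"ay":0,"az":0,"grip":145},{"tx":24,"ty":-32,"tz":0,"ax":0,"ay":0,"az":0,"grip":145},{"tx":24,"ty":-32,"tz":0,"ax":0,"ay":0,"az":0,"grip":145},{"tx":24,"ty":-32,"tz":0,"ax":0,"ay":0,"az":0,"grip":145},{"tx":24,"ty":-32,"tz":0,"ax":0,"ay":0,"az":0,"grip":145},{"tx":24,"ty":-32,"tz":0,"ax":0,"ay":0,"az":0,"grip":145},{"tx":24,"ty":-32,"tz":0,"ax":0,"ay":0,"az":0,"grip":145},{"tx":24,"ty":-32,"tz":0,"ax":0,"ay":0,"az":0,"grip":145},{"tx":24,"ty":-32,"tz":0,"ax":0,"ay":0,"az":0,"grip":145},{"tx":24,"ty":-32,"tz":0,"ax":0,"ay":0,"az":0,"grip":145},{"tx":24,"ty":-32,"tz":0,"ax":0,"ay":0,"az":0,"grip":145},{"tx":18,"ty":-24,"tz":0,"ax":0,"ay":0,"az":0,"grip":145},{"tx":11,"ty":-16,"tz":0,"ax":0,"ay":0,"az":0,"grip":145},{"tx":0,"ty":0,"tz":0,"ax":0,"ay":0,"az":0,"grip":145},{"tx":0,"ty":0,"tz":0,"ax":0,"ay":0,"az":0,"grip":145}])

```text
t: 25.4
tool_pos: [0.4654, 0.2656, 0.1855]
orientation: [2.68, 1.639, -0.002]
force: [0.2, -0.4, -1.3]
opening: 0.0502
```

```bash
python3 - <<'E'
from plant import robot
from h import *
s=robot.read_state(); print(s["tool_pos"],s["force"],s["opening"])
plan(s,.4654,.2657,.0315,62.7)
c=robot.read_camera("wrist"); cv2.imwrite("pics/w13.png",c["frame"])
E
```

```text
[0.46535448 0.26560033 0.1854906 ] [ 0.15648827 -0.39554767 -1.31245557] 0.05019062627766842
toolz [-0.0012 -0.001  -1.    ] jawyaw -27.11 az 0.003 or -3.138 q6 0.896 shift after turn [3.00e-01 1.00e-01 1.54e+02] world [ 0.00e+00  1.00e-01 -1.54e+02]
```

View pics/w13.png

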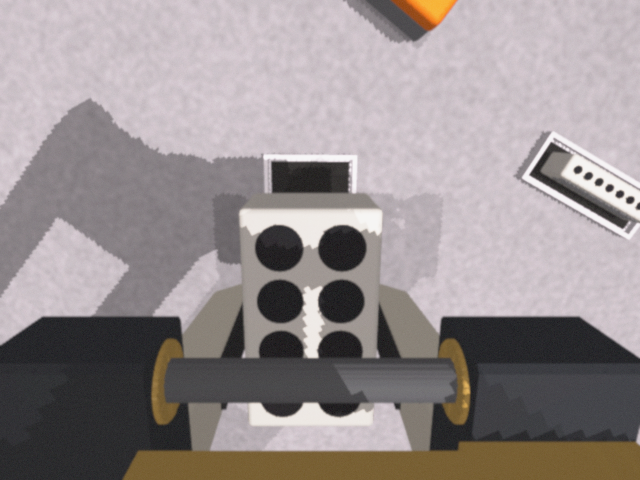

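>>> step_arm(targets=[{"tx":-1,"ty":0,"tz":10,"ax":0,"ay":0,"az":0,"grip":145},{"tx":0,"ty":0,"tz":25,"ax":0,"ay":0,"az":0,"grip":145},{"tx":0,"ty":0,"tz":30,"ax":0,"ay":0,"az":0,"grip":145},{"tx":0,"ty":0,"tz":30,"ax":0,"ay":0,"az":0,"grip":145},{"tx":0,"ty":0,"tz":25,"ax":0,"ay":0,"az":0,"grip":145},{"tx":0,"ty":0,"tz":15,"ax":0,"ay":0,"az":0,"grip":145},{"tx":0,"ty":0,"tz":8,"ax":0,"ay":0,"az":0,"grip":145},{"tx":0,"ty":0,"tz":4,"ax":0,"ay":0,"az":0,"grip":145},{"tx":0,"ty":0,"tz":2,"ax":0,"ay":0,"az":0,"grip":145},{"tx":0,"ty":0,"tz":1,"ax":0,"ay":0,"az":0,"grip":145},{"tx":0,"ty":0,"tz":0,"ax":0,"ay":0,"az":0,"grip":145},{"tx":0,"ty":0,"tz":0,"ax":0,"ay":0,"az":0,"grip":145}])

```text
t: 26.65
tool_pos: [0.4659, 0.2652, 0.0372]
orientation: [2.683, 1.634, 0.002]
force: [-0.3, -0.7, -1.8]
opening: 0.0501
```

```bash
python3 - <<'E'
from plant import robot
from h import *
s=robot.read_state(); print(s["tool_pos"],s["force"],s["opening"])
plan(s,.4654,.2657,.0315,62.7)
c=robot.read_camera("side"); cv2.imwrite("pics/s13.png",c["frame"][290:420,230:370].repeat(4,0).repeat(4,1))
E
```

```text
[0.46594149 0.26518989 0.03720608] [-0.34894514 -0.71039486 -1.75724834] 0.050085291176193605
toolz [ 1.2e-03  6.0e-04 -1.0e+00] jawyaw -27.32 az -0.0 or 3.141 q6 0.899 shift after turn [ 0.2 -0.7  5.7] world [-0.5  0.5 -5.7]
```

View pics/s13.png

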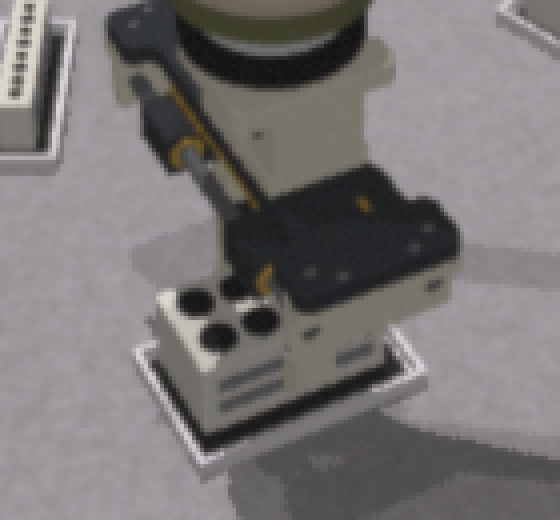

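>>> step_arm(targets=[{"tx":0,"ty":0,"tz":2,"ax":0,"ay":0,"az":0,"grip":145},{"tx":0,"ty":0,"tz":1,"ax":0,"ay":0,"az":0,"grip":145},{"tx":0,"ty":0,"tz":1,"ax":0,"ay":0,"az":0,"grip":145},{"tx":0,"ty":0,"tz":1,"ax":0,"ay":0,"az":0,"grip":145},{"tx":0,"ty":0,"tz":0.5,"ax":0,"ay":0,"az":0,"grip":145},{"tx":0,"ty":0,"tz":0,"ax":0,"ay":0,"az":0,"grip":145},{"tx":0,"ty":0,"tz":0,"ax":0,"ay":0,"az":0,"grip":145}])

```text
t: 27.4
tool_pos: [0.4654, 0.2649, 0.0314]
orientation: [-2.683, -1.634, 0.0]
force: [-2.6, -2.3, 5.3]
opening: 0.0501
```

Contact (5 N). Release, rise and look.

>>> step_arm(targets=[{"tx":0,"ty":0,"tz":0,"ax":0,"ay":0,"az":0,"grip":110},{"tx":0,"ty":0,"tz":0,"ax":0,"ay":0,"az":0,"grip":95},{"tx":0,"ty":0,"tz":0,"ax":0,"ay":0,"az":0,"grip":75},{"tx":0,"ty":0,"tz":0,"ax":0,"ay":0,"az":0,"grip":40},{"tx":0,"ty":0,"tz":0,"ax":0,"ay":0,"az":0,"grip":0},{"tx":0,"ty":0,"tz":0,"ax":0,"ay":0,"az":0,"grip":0},{"tx":0,"ty":0,"tz":-10,"ax":0,"ay":0,"az":0,"grip":0},{"tx":0,"ty":0,"tz":-25,"ax":0,"ay":0,"az":0,"grip":0},{"tx":0,"ty":0,"tz":-40,"ax":0,"ay":0,"az":0,"grip":0},{"tx":0,"ty":0,"tz":-40,"ax":0,"ay":0,"az":0,"grip":0},{"tx":0,"ty":0,"tz":-40,"ax":0,"ay":0,"az":0,"grip":0},{"tx":0,"ty":0,"tz":0,"ax":0,"ay":0,"az":0,"grip":0},{"tx":0,"ty":0,"tz":0,"ax":0,"ay":0,"az":0,"grip":0}])

```text
t: 28.7
tool_pos: [0.4664, 0.2653, 0.1881]
orientation: [2.683, 1.634, 0.006]
force: [0.1, -0.6, 0.1]
opening: 0.0927
```

```bash
python3 - <<'E'
from plant import robot
from h import *
c=robot.read_camera("wrist"); cv2.imwrite("pics/w14.png",c["frame"])
c=robot.read_camera("top"); cv2.imwrite("pics/t14.png",cv2.resize(c["frame"][160:240,370:460],None,fx=6.5,fy=6.5,interpolation=cv2.INTER_CUBIC))
E
```

```text
(no output)
```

View pics/w14.png

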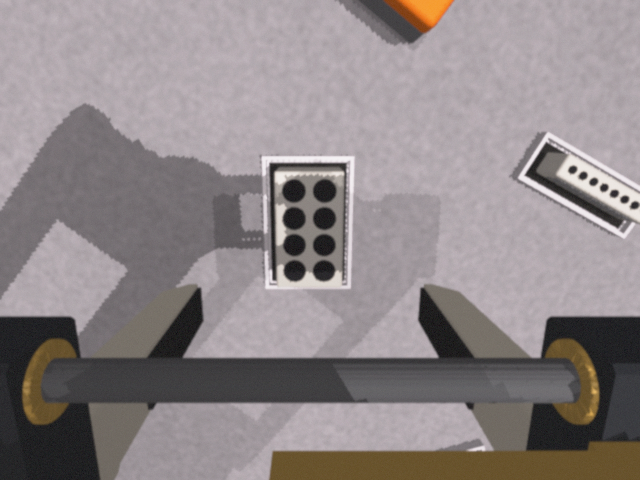

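View pics/t14.png

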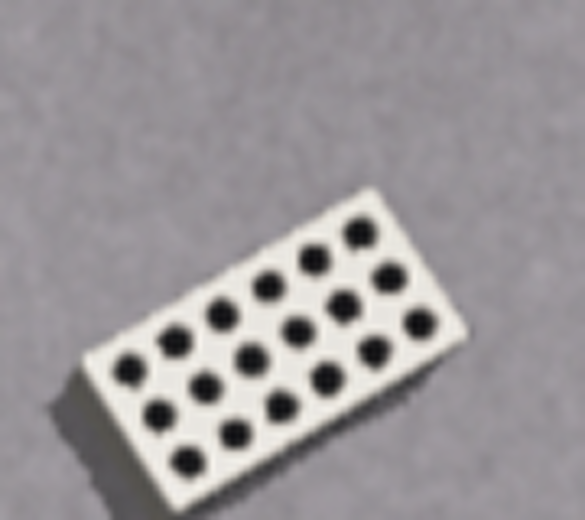

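```bash
python3 - <<'E'
from plant import robot
from h import *
s=robot.read_state()
c=robot.read_camera("wrist")
k=[ray(c,*p,.043) for p in [(293,191),(325,190),(294,271),(324,271)]]; t=[ray(c,*p,.009) for p in [(262,156),(354,156),(350,289),(264,289)]]
print("med",np.mean(k,0),"tray",np.mean(t,0),[np.linalg.norm(t[i]-t[i-1]).round(3) for i in range(4)])
c=robot.read_camera("top")
P=lambda x,y,z: ray(c,*unz(x,y,370,160,6.5),z)
k=np.array([P(*p,.04) for p in [(130,370),(189,461),(360,233),(421,324)]]); m=k.mean(0); d=k[2]+k[3]-k[0]-k[1]
ang=np.degrees(np.arctan2(d[1],d[0])); print("large",m,ang,np.linalg.norm(k[2]-k[0]),np.linalg.norm(k[0]-k[1]))
plan(s,m[0],m[1],.027,ang)
b=np.array([.727,-.005])-m[:2]; a=np.radians(ang); print("bottle jaw y,x",b@[-np.sin(a),np.cos(a)],b@[np.cos(a),np.sin(a)])
E
```

```text
med [0.46494083 0.26605485 0.043     ] tray [0.46246484 0.26419258 0.009     ] [np.float64(0.109), np.float64(0.071), np.float64(0.109), np.float64(0.072)]
large [ 0.66599609 -0.14788597  0.04      ] -58.72888440053922 0.08982802479570921 0.03549920444372152
toolz [-1.5e-03 -7.0e-04 -1.0e+00] jawyaw -27.33 az -1.023 or 2.119 q6 0.899 shift after turn [-456.8  -42.   158.6] world [ 201.2 -412.5 -158. ]
bottle jaw y,x 0.12631173225884915 -0.09046116920253316
```

>>> step_arm(targets=[{"tx":0,"ty":0,"tz":0,"ax":0,"ay":0,"az":-0.12,"grip":0},{"tx":0,"ty":0,"tz":0,"ax":0,"ay":0,"az":-0.148,"grip":0},{"tx":0,"ty":0,"tz":0,"ax":0,"ay":0,"az":-0.148,"grip":0},{"tx":0,"ty":0,"tz":0,"ax":0,"ay":0,"az":-0.148,"grip":0},{"tx":0,"ty":0,"tz":0,"ax":0,"ay":0,"az":-0.148,"grip":0},{"tx":0,"ty":0,"tz":0,"ax":0,"ay":0,"az":-0.148,"grip":0},{"tx":0,"ty":0,"tz":0,"ax":0,"ay":0,"az":-0.148,"grip":0},{"tx":0,"ty":0,"tz":0,"ax":0,"ay":0,"az":-0.015,"grip":0}])

```text
t: 29.7
tool_pos: [0.4647, 0.2645, 0.1845]
orientation: [-1.536, -2.739, 0.003]
force: [-0.7, 0.1, 0.0]
opening: 0.0926
```

>>> step_arm(targets=[{"tx":-20,"ty":-2,"tz":0,"ax":0,"ay":0,"az":0,"grip":0},{"tx":-40,"ty":-4,"tz":0,"ax":0,"ay":0,"az":0,"grip":0},{"tx":-40,"ty":-4,"tz":0,"ax":0,"ay":0,"az":0,"grip":0},{"tx":-40,"ty":-4,"tz":0,"ax":0,"ay":0,"az":0,"grip":0},{"tx":-40,"ty":-4,"tz":0,"ax":0,"ay":0,"az":0,"grip":0},{"tx":-40,"ty":-4,"tz":0,"ax":0,"ay":0,"az":0,"grip":0},{"tx":-40,"ty":-4,"tz":0,"ax":0,"ay":0,"az":0,"grip":0},{"tx":-40,"ty":-4,"tz":0,"ax":0,"ay":0,"az":0,"grip":0},{"tx":-40,"ty":-4,"tz":0,"ax":0,"ay":0,"az":0,"grip":0},{"tx":-40,"ty":-4,"tz":0,"ax":0,"ay":0,"az":0,"grip":0},{"tx":-40,"ty":-2,"tz":0,"ax":0,"ay":0,"az":0,"grip":0},{"tx":-25,"ty":-2,"tz":0,"ax":0,"ay":0,"az":0,"grip":0},{"tx":-12,"ty":0,"tz":0,"ax":0,"ay":0,"az":0,"grip":0},{"tx":0,"ty":0,"tz":0,"ax":0,"ay":0,"az":0,"grip":0},{"tx":0,"ty":0,"tz":0,"ax":0,"ay":0,"az":0,"grip":0}])

```text
t: 31.2
tool_pos: [0.6664, -0.1464, 0.1853]
orientation: [-1.541, -2.736, -0.0]
force: [0.1, -1.0, 0.7]
opening: 0.093
```

```bash
python3 - <<'E'
from plant import robot
from h import *
s=robot.read_state(); print(s["tool_pos"],s["force"],s["opening"])
plan(s,.6662,-.1482,.027,-58.7)
c=robot.read_camera("wrist"); cv2.imwrite("pics/w15.png",c["frame"])
E
```

```text
[ 0.66641243 -0.14635944  0.18527942] [ 0.14617849 -0.99704419  0.74637969] 0.09296233922671335
toolz [-1.2e-03  9.0e-04 -1.0e+00] jawyaw 31.24 az -0.001 or 3.14 q6 -0.837 shift after turn [ -1.7  -1.  158.3] world [  -0.2   -1.8 -158.3]
```

View pics/w15.png

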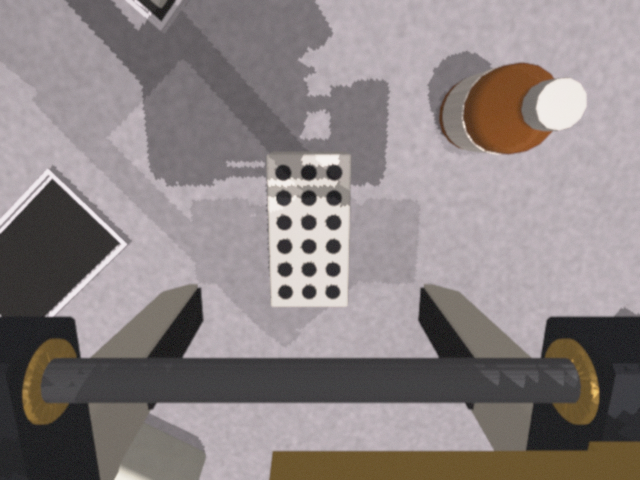

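Large rack straight, centred at column 309. Descend and grip.

>>> step_arm(targets=[{"tx":-1.5,"ty":-1,"tz":15,"ax":0,"ay":0,"az":0,"grip":0},{"tx":0,"ty":0,"tz":30,"ax":0,"ay":0,"az":0,"grip":0},{"tx":0,"ty":0,"tz":35,"ax":0,"ay":0,"az":0,"grip":0},{"tx":0,"ty":0,"tz":30,"ax":0,"ay":0,"az":0,"grip":0},{"tx":0,"ty":0,"tz":25,"ax":0,"ay":0,"az":0,"grip":0},{"tx":0,"ty":0,"tz":15,"ax":0,"ay":0,"az":0,"grip":20},{"tx":0,"ty":0,"tz":7,"ax":0,"ay":0,"az":0,"grip":40},{"tx":0,"ty":0,"tz":0,"ax":0,"ay":0,"az":0,"grip":60},{"tx":0,"ty":0,"tz":0,"ax":0,"ay":0,"az":0,"grip":70},{"tx":0,"ty":0,"tz":0,"ax":0,"ay":0,"az":0,"grip":80},{"tx":0,"ty":0,"tz":0,"ax":0,"ay":0,"az":0,"grip":90},{"tx":0,"ty":0,"tz":0,"ax":0,"ay":0,"az":0,"grip":100},{"tx":0,"ty":0,"tz":0,"ax":0,"ay":0,"az":0,"grip":110},{"tx":0,"ty":0,"tz":0,"ax":0,"ay":0,"az":0,"grip":115},{"tx":0,"ty":0,"tz":0,"ax":0,"ay":0,"az":0,"grip":115}], squeeze=14)

```text
t: 32.75
tool_pos: [0.6675, -0.1497, 0.0303]
orientation: [1.539, 2.736, 0.0]
force: [-2.1, -0.7, 5.5]
opening: 0.0598
```

>>> step_arm(targets=[{"tx":0,"ty":0,"tz":-4,"ax":0,"ay":0,"az":0,"grip":115},{"tx":0,"ty":0,"tz":-10,"ax":0,"ay":0,"az":0,"grip":115},{"tx":0,"ty":0,"tz":-25,"ax":0,"ay":0,"az":0,"grip":115},{"tx":0,"ty":0,"tz":-30,"ax":0,"ay":0,"az":0,"grip":115},{"tx":0,"ty":0,"tz":-25,"ax":0,"ay":0,"az":0,"grip":115},{"tx":0,"ty":0,"tz":-10,"ax":0,"ay":0,"az":0,"grip":115},{"tx":0,"ty":0,"tz":0,"ax":0,"ay":0,"az":0,"grip":115},{"tx":0,"ty":0,"tz":0,"ax":0,"ay":0,"az":0,"grip":115}])

```text
t: 33.55
tool_pos: [0.6662, -0.1491, 0.1317]
orientation: [-1.54, -2.737, 0.0]
force: [0.4, 1.1, -1.6]
opening: 0.0594
```

```bash
python3 - <<'E'
from plant import robot
from h import *
s=robot.read_state(); print(s["tool_pos"],s["force"],s["opening"])
plan(s,.489,-.293,.032,73.2)
c=robot.read_camera("wrist"); cv2.imwrite("pics/w16.png",c["frame"])
E
```

```text
[ 0.66618405 -0.14908345  0.1317212 ] [ 0.36915776  1.0521442  -1.55917409] 0.059416848685517575
toolz [-1.4e-03  5.0e-04 -1.0e+00] jawyaw 31.28 az 0.839 or -2.302 q6 -0.841 shift after turn [-189.1 -127.9   99.6] world [-177.2 -143.9  -99.7]
```

View pics/w16.png

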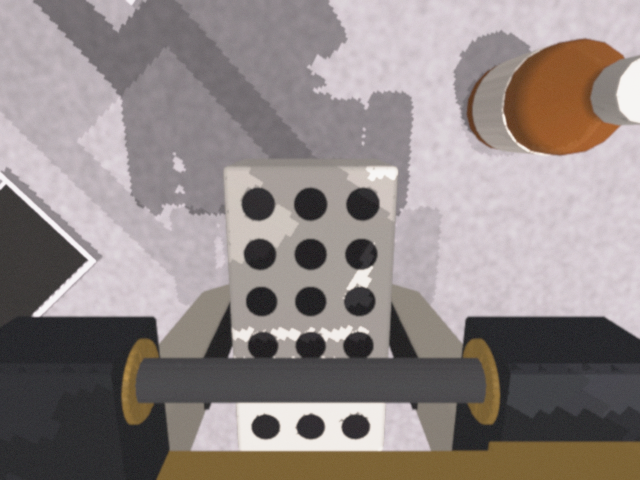

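>>> step_arm(targets=[{"tx":0,"ty":0,"tz":0,"ax":0,"ay":0,"az":0.11,"grip":115},{"tx":0,"ty":0,"tz":0,"ax":0,"ay":0,"az":0.148,"grip":115},{"tx":0,"ty":0,"tz":0,"ax":0,"ay":0,"az":0.148,"grip":115},{"tx":0,"ty":0,"tz":0,"ax":0,"ay":0,"az":0.148,"grip":115},{"tx":0,"ty":0,"tz":0,"ax":0,"ay":0,"az":0.148,"grip":115},{"tx":0,"ty":0,"tz":0,"ax":0,"ay":0,"az":0.137,"grip":115},{"tx":-14,"ty":-10,"tz":0,"ax":0,"ay":0,"az":0,"grip":115},{"tx":-28,"ty":-19,"tz":0,"ax":0,"ay":0,"az":0,"grip":115},{"tx":-28,"ty":-19,"tz":0,"ax":0,"ay":0,"az":0,"grip":115},{"tx":-28,"ty":-19,"tz":0,"ax":0,"ay":0,"az":0,"grip":115},{"tx":-28,"ty":-19,"tz":0,"ax":0,"ay":0,"az":0,"grip":115},{"tx":-28,"ty":-19,"tz":0,"ax":0,"ay":0,"az":0,"grip":115},{"tx":-21,"ty":-14,"tz":0,"ax":0,"ay":0,"az":0,"grip":115},{"tx":-14,"ty":-9,"tz":0,"ax":0,"ay":0,"az":0,"grip":115},{"tx":0,"ty":0,"tz":0,"ax":0,"ay":0,"az":0,"grip":115},{"tx":0,"ty":0,"tz":0,"ax":0,"ay":0,"az":0,"grip":115}])

```text
t: 35.2
tool_pos: [0.4896, -0.2929, 0.1322]
orientation: [-2.522, -1.872, -0.0]
force: [0.4, -0.4, -1.4]
opening: 0.0598
```

```bash
python3 - <<'E'
from plant import robot
from h import *
s=robot.read_state(); print(s["tool_pos"],s["force"],s["opening"])
plan(s,.489,-.293,.0333,73.2)
c=robot.read_camera("wrist"); cv2.imwrite("pics/w17.png",c["frame"])
E
```

```text
[ 0.48961459 -0.29286382  0.1322274 ] [ 0.41217374 -0.35643591 -1.42565232] 0.059822148535640884
toolz [-5.e-04  1.e-03 -1.e+00] jawyaw -16.83 az -0.0 or 3.141 q6 -0.336 shift after turn [-0.4 -0.5 98.9] world [ -0.6  -0.1 -98.9]
```

View pics/w17.png

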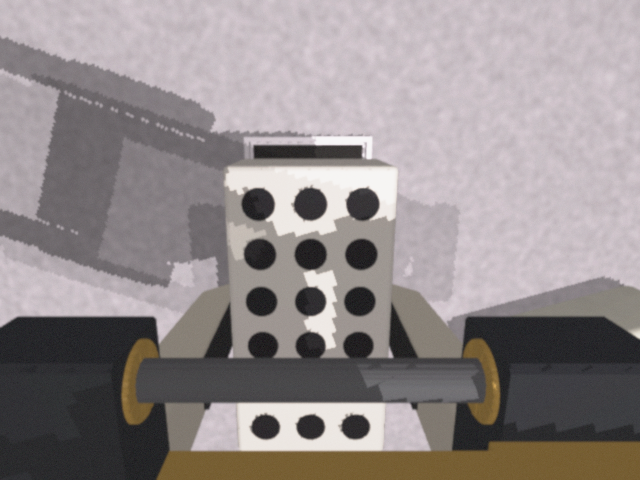

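>>> step_arm(targets=[{"tx":-1,"ty":-0.5,"tz":10,"ax":0,"ay":0,"az":0,"grip":115},{"tx":0,"ty":0,"tz":25,"ax":0,"ay":0,"az":0,"grip":115},{"tx":0,"ty":0,"tz":25,"ax":0,"ay":0,"az":0,"grip":115},{"tx":0,"ty":0,"tz":15,"ax":0,"ay":0,"az":0,"grip":115},{"tx":0,"ty":0,"tz":10,"ax":0,"ay":0,"az":0,"grip":115},{"tx":0,"ty":0,"tz":5,"ax":0,"ay":0,"az":0,"grip":115},{"tx":0,"ty":0,"tz":3,"ax":0,"ay":0,"az":0,"grip":115},{"tx":0,"ty":0,"tz":2,"ax":0,"ay":0,"az":0,"grip":115},{"tx":0,"ty":0,"tz":0,"ax":0,"ay":0,"az":0,"grip":115},{"tx":0,"ty":0,"tz":0,"ax":0,"ay":0,"az":0,"grip":115}])

```text
t: 36.25
tool_pos: [0.4893, -0.2944, 0.0387]
orientation: [2.521, 1.873, 0.001]
force: [0.4, -0.0, -2.0]
opening: 0.0601
```

```bash
python3 - <<'E'
from plant import robot
from h import *
s=robot.read_state(); print(s["tool_pos"],s["force"],s["opening"])
c=robot.read_camera("side"); cv2.imwrite("pics/s17.png",c["frame"][160:290,350:490].repeat(4,0).repeat(4,1))
E
```

```text
[ 0.48931555 -0.29442345  0.03870216] [ 0.41572643 -0.04013964 -2.041926  ] 0.06013162310939661
```

View pics/s17.png

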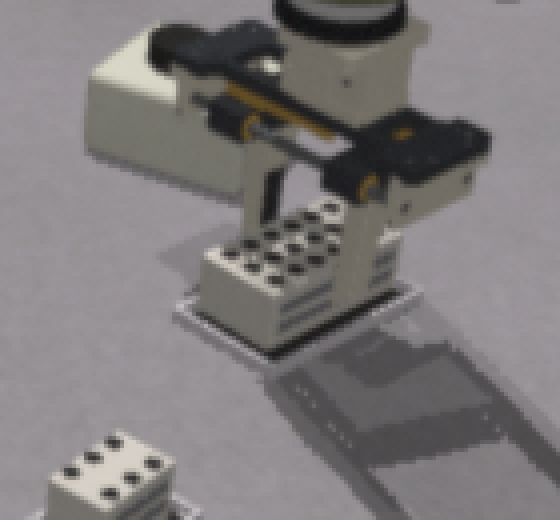

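>>> step_arm(targets=[{"tx":0,"ty":0,"tz":2,"ax":0,"ay":0,"az":0,"grip":115},{"tx":0,"ty":0,"tz":1,"ax":0,"ay":0,"az":0,"grip":115},{"tx":0,"ty":0,"tz":1,"ax":0,"ay":0,"az":0,"grip":115},{"tx":0,"ty":0,"tz":1,"ax":0,"ay":0,"az":0,"grip":115},{"tx":0,"ty":0,"tz":0,"ax":0,"ay":0,"az":0,"grip":115},{"tx":0,"ty":0,"tz":0,"ax":0,"ay":0,"az":0,"grip":115}])

```text
t: 36.9
tool_pos: [0.4889, -0.294, 0.0333]
orientation: [-2.522, -1.873, 0.0]
force: [-3.9, 3.2, 5.6]
opening: 0.06
```

Contact (about 5.6 N). Release and rise.

>>> step_arm(targets=[{"tx":0,"ty":0,"tz":0,"ax":0,"ay":0,"az":0,"grip":85},{"tx":0,"ty":0,"tz":0,"ax":0,"ay":0,"az":0,"grip":70},{"tx":0,"ty":0,"tz":0,"ax":0,"ay":0,"az":0,"grip":45},{"tx":0,"ty":0,"tz":0,"ax":0,"ay":0,"az":0,"grip":0},{"tx":0,"ty":0,"tz":0,"ax":0,"ay":0,"az":0,"grip":0},{"tx":0,"ty":0,"tz":0,"ax":0,"ay":0,"az":0,"grip":0},{"tx":0,"ty":0,"tz":-10,"ax":0,"ay":0,"az":0,"grip":0},{"tx":0,"ty":0,"tz":-25,"ax":0,"ay":0,"az":0,"grip":0},{"tx":0,"ty":0,"tz":-40,"ax":0,"ay":0,"az":0,"grip":0},{"tx":0,"ty":0,"tz":-40,"ax":0,"ay":0,"az":0,"grip":0},{"tx":0,"ty":0,"tz":-40,"ax":0,"ay":0,"az":0,"grip":0},{"tx":0,"ty":0,"tz":0,"ax":0,"ay":0,"az":0,"grip":0},{"tx":0,"ty":0,"tz":0,"ax":0,"ay":0,"az":0,"grip":0},{"tx":0,"ty":0,"tz":0,"ax":0,"ay":0,"az":0,"grip":0}])

```text
t: 38.3
tool_pos: [0.4883, -0.2936, 0.1869]
orientation: [-2.521, -1.872, 0.001]
force: [0.7, 0.4, -0.8]
opening: 0.0929
```

```bash
python3 - <<'E'
from plant import robot
from h import *
print(robot.read_state()["force"])
for n in ("wrist","side"):
    c=robot.read_camera(n); cv2.imwrite(f"pics/{n}18.png",c["frame"])
c=robot.read_camera("top"); cv2.imwrite("pics/top18.png",c["frame"])
E
```

```text
[ 0.66848118  0.44368511 -0.82898801]
```

View pics/wrist18.png

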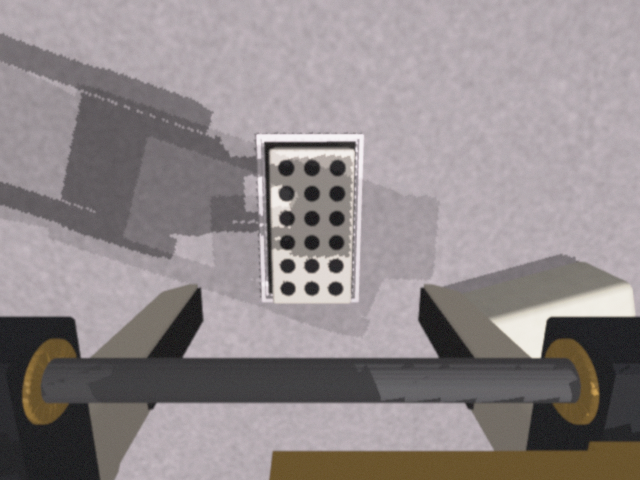

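View pics/side18.png

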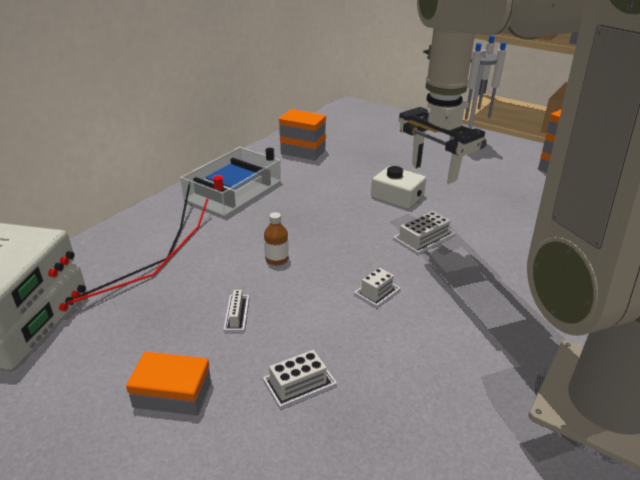

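View pics/top18.png

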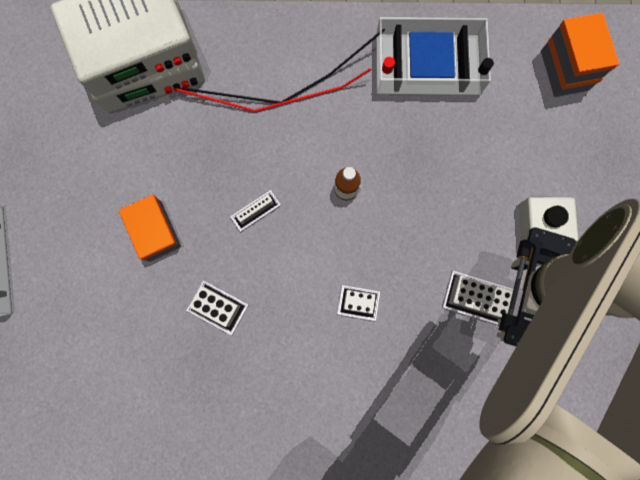

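All four racks sit in their trays. In the top view the bottle (347,183) and the tip box (150,228) are where they started. Final numeric check, then hand in.

```bash
python3 - <<'E'
from plant import robot
from h import *
c=robot.read_camera("wrist")
k=[ray(c,*p,.043) for p in [(286,168),(338,167),(288,289),(336,289)]]; t=[ray(c,*p,.009) for p in [(256,134),(364,134),(358,302),(261,302)]]
d=np.mean(k,0)-np.mean(t,0); print("large-tray",d.round(4),[np.linalg.norm(t[i]-t[i-1]).round(3) for i in range(4)])
robot.close_job()
E
```

```text
large-tray [0.0021 0.0007 0.034 ] [np.float64(0.138), np.float64(0.082), np.float64(0.138), np.float64(0.082)]
the job is handed in; nothing more can be done
```

I took the stack apart from the top down (strip, small, medium, large). I set each rack into its own tray until it touched the floor (about 5 N), opened the fingers and rose clear. The job was handed in at about 38.5 s.

- **Rack positions:** in the wrist view, the rack centres measured about 1 mm (strip), 2 mm (small), 3 mm (medium) and 2 mm (large) from their tray centres. The limit is 12 mm. The measured tray sizes agreed with the given ones to within about 3.5 mm. Flatness I judged only by eye and from the fingers' height at contact, which was as expected.
- **Bystanders:** the last top and side pictures show the bottle and the tip box at the same pixels as at the start. I compared these by eye, not by measurement.
- **Disagreement:** the cameras differ by 2–5 mm in absolute position, for example on the strip tray. I therefore compared each rack with its tray within one view.
- **Failed checks:** none. The first two move calls were refused for missing keys, and nothing moved.

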